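# Load a warmed glass test slide into the slide reader

### The job

The black glass six-ring test slide lies too flat on the slide warmer to be picked up, and the ribs of its lane hide its sides: press on it lightly, slide it forward until it overhangs the warmer's front edge, and there pinch it by its two long sides. Lay it on the reader's open tray, slide it under the metal keeper until it lies fully home against the stop, let go, and then push the tray in until it is fully closed. Be gentle: the glass must not be pressed hard, bumped hard against the stop or dropped, and the narrow clear slide and the other things on the bench stay where they are.

Things in the scene. Friction and masses are not known exactly. Their poses are not given: they have to be found in the camera images.
- ring_slide: Black glass slide, 100 x 60 x 3 mm, six white rings on top, about 50 g. Origin: centre of its underside; own x along its 100 mm length (at the start +x to the warmer's back), z up. Starts in a lane on the warmer, its front end 5 to 45 mm behind the front edge. Friction on warmer and tray about 0.3: pressed with 3 to 7 N it drags along; over 15 N on warmer, tray or stop it cracks.
- warmer_edge (a point): Point on the front edge of the warmer's flat metal top, in the middle of the slide's lane; own x runs along the lane to the back, z up. The lane floor is level with it; the lane is 64 mm wide between ribs 3 mm high (flush with the slide's top), closed 150 mm behind the edge, open at the front. An overhang of 30 to 45 mm leaves room for fingers and does not tip.
- warmer: White slide warmer fixed to the bench, 200 mm deep, 130 mm wide, on levelling screws, its flat aluminium top 55 to 65 mm above the bench, with two lanes, a control hump 22 mm higher at its back (from 160 mm behind the front edge). Origin 55 mm below the top, 160 mm behind the front edge and 27 mm to the -y side of the ring slide's lane; own x to the back. Its front is a plain wall.
- plain_slide: Clear narrow glass slide, 76 x 26 x 3 mm, with one white end, in the warmer's other lane (about 61 mm to the -y side of the ring slide's lane). Origin: centre of its underside. It stays where it is.
- reader: White slide reader fixed to the bench, 150 mm wide, 185 mm deep, 76 mm high, on levelling screws (0 to 8 mm), with a grey tray that slides out of its front. Origin at its foot, under the middle of its front face; own x points into it, as the tray closes. With the tray open the whole seat lies in front of the front face.
- tray_seat (a point): Point on the tray's floor (36 to 44 mm above the bench) under the centre of the slide's underside when it is fully home; own x points into the reader, the way the slide goes in. Moves with the tray. From 0 to +60 mm the floor is 78 mm wide; from 0 to -95 mm it is a tongue 44 mm wide, 6 mm thick, so fingers holding the slide's sides pass beside it. Front panel at -95 to -101 mm, top 19 mm above the floor.
- tray_stop (a point): Foot of the stop at the far end of the tray, 50 mm beyond tray_seat; same axes. A steel keeper plate roofs the last 10 mm before it, 6 mm above the floor. Side guides 63 mm apart, 9 mm high, over the last 16 mm; before them splayed lead-ins, 5.5 mm high, 70 mm apart at their mouth 28 mm before the stop. Nearer than that the floor is open: lay the slide down there and slide it in.
- tray_tab (a point): Middle of the front face of the tray's grey pull tab, where one pushes the tray shut; own x points into the reader. The face is 60 mm wide, 18 mm high, its centre 1 mm above the tray floor's level and 126 mm before tray_seat; the tab stands 25 mm out from the front panel.
- tray (a joint): How far the tray is pushed in, m: 0 fully open, 0.15 fully closed (a hard end stop). It starts open, at 0 to 0.012, slides stiffly (about 8 N) and stays where it is left.
- control_a: Small white bottle, 25 mm wide, 45 mm high, red cap; stands by.
- control_b: Small white bottle, 25 mm wide, 45 mm high, green cap; stands by.
- dropper: Brown dropper bottle, 34 mm wide, 102 mm high; stands by.
- timer: White desk timer, 44 x 64 x 33 mm; stands by.
- pen: Pen, 141 mm long, lying on the bench; stands by.
Things that resemble listed ones, but are neither listed nor needed, are in the scene too. Of the things like the ring_slide, leave any that is purple or red; of the rest the larger one is meant.

How it is judged:
By the outcome, as a careful person would: the job done as asked, in the order asked, and still so for the second after the job is handed in, with the robot touching nothing.
It also fails if it takes over 72 s, if anything falls off the work surface, if the arm or the gripper's body presses on something with over 40 N, if the wrist force passes 120 N, or if a joint passes its speed limit or range.

### The arm

A 6-joint arm with a two-finger parallel gripper is mounted at the origin on a cart in front of the work surface, level with it; the furniture and walls round the work are solid. World frame = base frame: x ahead of the robot, y to its left, z up, the work surface at z = 0. Lengths are in m, angles in degrees, forces in N, time in s.
With the tool pointing down it reaches from about 0.35 to 0.875 m from the base axis. Payload 4.2 kg.
Tool frame: the origin (TCP) lies on the centre line of the jaws, within the pads' length; the fingertips stand 22 mm ahead of it and the grasp point (between the pads) lies 3 mm ahead of it (r.tcp_to_tips is the distance from the TCP to the fingertips, in m); z points along the fingers, y is the line along which they close (so a half turn about z gives the same grasp; the last joint's range is limited). The gripper opens to 87 mm and grips with 3 to 60 N. Pads are 19 mm wide; open, the fingers measure 117 mm over their backs; the gripper's body (75 mm by 190 mm) begins 51 mm behind the grasp point.
Start: joints at [91.88, 22.042, 0.453, 0, -68.411, -14.817], TCP at [0.14, 0.609, 0.223] pointing down, gripper open.
Joint ranges: [-179.83, 179.83], [-69.29, 118.12], [-61.27, 80.66], [-181.25, 117.63], [-171.15, -9.14], [-177.46, 177.46]. Speed limits (degrees/s): [159.86, 159.86, 180, 180, 180, 180].

### API

Orientations are given as a 3x3 rotation matrix whose columns are the frame's x, y, z axes.
In Python, from station import r gives the robot as it stands.
- The arm moves only by the tool apply_moves, never from a script. Its argument "plan" is a list of rows, each an object with "grip": the opening, from 0 (shut) to 1 (fully open); "offset": the shift along the tool's x, y, z in cm, a list of three; "spin": the turn about the tool's z in rad. A call has 1 to 5 rows; each row is the pose to reach, as a shift and turn from the pose commanded when the call began, along the tool's axes at that moment; what a row does not reach only later rows make up. A row lasts 1/10 s, in which the tool goes at most 50 mm and 8.59 degrees, less where a joint would pass 70% of its speed; a pose out of reach is approached as far as the arm can. A call with a gripper value outside its range is refused whole. The fingers move at their own pace and stop on an object; the grip force is fixed at half the most. Time passes only in rows, so rows that repeat a pose let the fingers close. It gives the time, the measured TCP pose, the force, the opening and the grip force at its end, in the units of the state.
- r.sense(): the state, without advancing time (a new reading comes with each control period).
- r.capture(name): name is "scene" or "top" or "wrist"; returns a dict with "img" (420x560x3 uint8, blue, green, red), "depth" (420x560 float32, m along the optical axis (not along the pixel's ray), 0 where there is no reading), "mtx" (3x3 intrinsics, pixels), "R" (3x3) and "t" (3): a world point X has camera coordinates R X + t. Camera axes: x right, y down, z forward; pixel columns grow to the right and rows downward; lengths in m; the calibration is good to about 2 mm. A picture is of the moment at which its call begins.
- r.finish_job(): hands the job in; it is judged then, once.
The state is a dict: "time_s": time; "joints": joint angles; "joint_velocities": joint speeds; "effort": joint torques, N m; "tcp_pos": TCP position; "ee_rot": TCP orientation; "wrist_force": force on the tool from outside, world axes, zero at the start; "moment": the same for the moment, N m; "gripper_width": opening from 0.0 (shut) to 1.0 (fully open); "gripper_force": force on a finger pad.
Only numpy, scipy, OpenCV 4.12 (cv2) and the standard library are available. Lean on these libraries where they do the work, as an engineer would, in place of code of your own. Each camera call takes 0.05 s, during which the arm holds its last target. There are 200 camera calls.

## Working session

There is one attempt and no reset: what is moved stays moved. The work goes in short steps, Python scripts to look and compute and a tool call to move; the robot and the scene stay as the last step left them, time stands still between calls to the robot, and variables do not carry over. Pictures are saved under pics/ and viewed, at most 10 in all, crops included, and the job is handed in when it is done.

Besides the shell and the picture viewer there is one more tool, called after "Emit:" as name(argument=value, ...), one argument or row to a line, values as JSON. apply_moves: Moves the arm, as the interface text tells. Its arguments: {"type":"object","properties":{"plan":{"type":"array"}},"required":["plan"]}

```bash
mkdir -p pics; ls; python3 - <<'E'
from station import r
import cv2,numpy as np
s=r.sense();print({k:np.round(v,3).tolist() for k,v in s.items()},r.tcp_to_tips)
for n in("top","scene"):
    c=r.capture(n);cv2.imwrite(f"pics/{n}0.png",c["img"]);np.savez(f"{n}0.npz",**c)
    print(n,np.round(c["mtx"],1).tolist(),np.round(-c["R"].T@c["t"],3),np.round(c["R"],2).tolist())
E
```

```text
pics
{'time_s': 0.0, 'joints': [91.88, 22.09, 0.379, -0.029, -68.41, -14.819], 'joint_velocities': [-0.02, 0.014, -0.011, -0.059, 0.054, 0.006], 'effort': [-0.001, -39.067, 18.741, 4.22, 0.011, -0.0], 'tcp_pos': [0.14, 0.609, 0.221], 'ee_rot': [[0.975, -0.224, -0.0], [-0.224, -0.975, -0.002], [0.0, 0.002, -1.0]], 'wrist_force': [-0.002, -0.719, -0.63], 'moment': [-0.086, -0.03, -0.033], 'gripper_force': 0.0, 'gripper_width': 0.999} 0.022
top [[460.2, 0.0, 282.3], [0.0, 460.2, 207.2], [0.0, 0.0, 1.0]] [0.464 0.197 1.256] [[0.01, -1.0, -0.0], [-0.99, -0.01, -0.1], [0.1, 0.0, -0.99]]
scene [[393.5, 0.0, 280.4], [0.0, 393.5, 210.2], [0.0, 0.0, 1.0]] [ 0.004 -0.628  0.584] [[0.83, -0.56, 0.01], [-0.26, -0.39, -0.89], [0.5, 0.73, -0.47]]
```

View pics/top0.png

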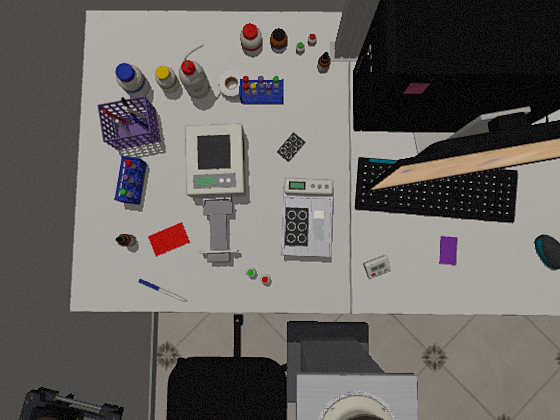

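View pics/scene0.png

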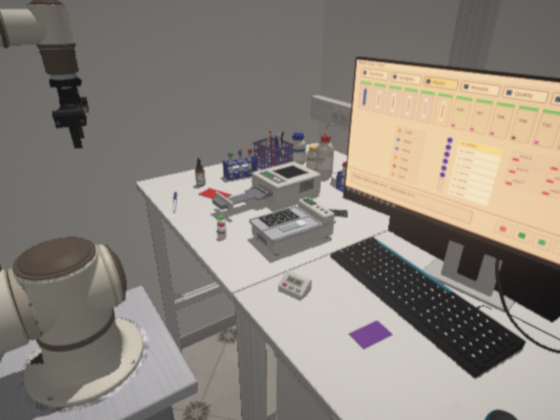

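The top view shows the ring slide at (297,226) in the warmer's left lane and the plain slide at (319,220). The reader is at (214,160) with its tray at (218,230). The small black lookalike is at (291,146). Now coarse positions.

```bash
cat > h.py <<'E'
import numpy as np,cv2
def cast(c,uv,z):
    uv=np.atleast_2d(np.asarray(uv,float));K=c["mtx"];C=-c["R"].T@c["t"]
    d=(c["R"].T@np.linalg.inv(K)@np.c_[uv,np.ones(len(uv))].T).T
    return C+d*((z-C[2])/d[:,2])[:,None]
def cloud(c):
    h,w=c["depth"].shape;v,u=np.mgrid[:h,:w];K=c["mtx"]
    p=np.linalg.inv(K)@np.stack([u.ravel(),v.ravel(),np.ones(h*w)])*c["depth"].ravel()
    return ((c["R"].T@(p-np.asarray(c["t"])[:,None])).T).reshape(h,w,3)
def proj(c,X):
    p=(c["R"]@np.atleast_2d(X).T).T+c["t"];p=p@c["mtx"].T;return p[:,:2]/p[:,2:]
def rect(m):
    cs,_=cv2.findContours(m.astype(np.uint8),cv2.RETR_EXTERNAL,cv2.CHAIN_APPROX_NONE)
    return max(cs,key=cv2.contourArea)
E
python3 - <<'E'
import numpy as np,cv2
from h import *
c=dict(np.load("top0.npz"));P=cloud(c);g=c["img"].max(2)
for n,(u,v) in dict(slide=(297,226),gap=(310,250),strip=(308,226),hump=(308,186),bench=(255,240),reader=(214,140),tray=(218,235),tab=(218,260),smallblack=(291,146),capA=(265,281),capB=(251,273)).items():
    print(n,np.round(np.median(P[v-1:v+2,u-1:u+2].reshape(-1,3),0),4))
m=(g<70);m[:200]=0;m[255:]=0;m[:,:282]=0;m[:,315:]=0
k=rect(cv2.morphologyEx(m.astype(np.uint8),cv2.MORPH_CLOSE,np.ones((9,9))))
b=cv2.boxPoints(cv2.minAreaRect(k));print(b)
X=cast(c,b,.063);print(np.round(X,4),np.linalg.norm(X-np.roll(X,1,0),axis=1))
cr=c["img"][130:300,170:350];cv2.imwrite("pics/crop1.png",cv2.resize(cr,None,fx=3.5,fy=3.5,interpolation=cv2.INTER_CUBIC)[:600])
E
```

```text
slide [0.5376 0.1597 0.0585]
gap [0.4757 0.1257 0.0581]
strip [0.538  0.1311 0.0574]
hump [0.64   0.1325 0.0786]
bench [ 0.5021  0.2723 -0.0017]
reader [0.76   0.3782 0.0786]
tray [0.5132 0.3682 0.0385]
tab [0.4477 0.3649 0.0458]
smallblack [0.7632 0.1759 0.0021]
capA [0.3945 0.2418 0.0451]
capB [0.4147 0.2787 0.0432]
[[285. 208.]
 [307. 208.]
 [307. 245.]
 [285. 245.]]
[[0.584  0.1914 0.063 ]
 [0.5845 0.1341 0.063 ]
 [0.4884 0.1338 0.063 ]
 [0.4879 0.1906 0.063 ]] [0.09608449 0.05730995 0.09608237 0.05684412]
```

View pics/crop1.png

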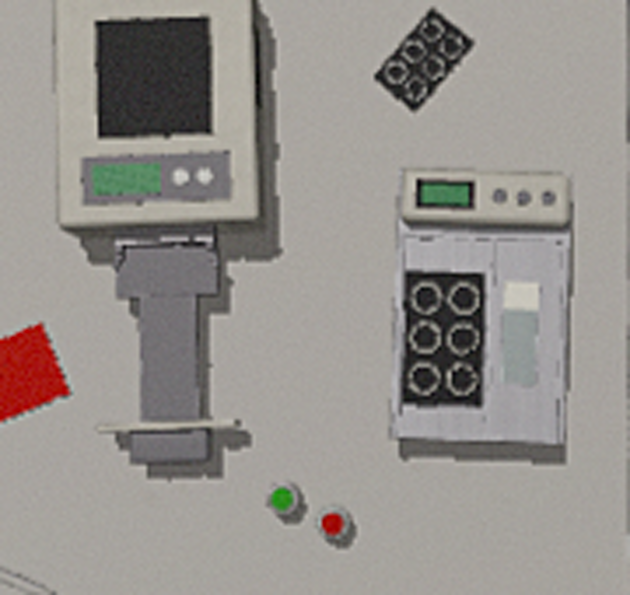

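The crop confirms it: the ring slide is nearly aligned with world x, about 2 cm behind the warmer's front edge. The tray is open, with its tab at (170,445) in the crop. Next I go over the tray and then the warmer with the wrist camera.

Emit:
apply_moves(
  plan=[
    {"grip": 0, "offset": [4.4, 2.2, -0.4], "spin": -0.05},
    {"grip": 0, "offset": [8.8, 4.4, -0.8], "spin": -0.1},
    {"grip": 0, "offset": [13.2, 6.6, -1.2], "spin": -0.15},
    {"grip": 0, "offset": [17.6, 8.8, -1.6], "spin": -0.2},
    {"grip": 0, "offset": [22, 11, -2], "spin": -0.226},
  ],
)

```text
time_s: 0.6
tcp_pos: [0.3307, 0.451, 0.2424]
ee_rot: [[1.0, 0.002, -0.0], [0.002, -1.0, -0.001], [-0.0, 0.001, -1.0]]
wrist_force: [2.0, 0.6, -0.2]
gripper_width: 0.631
gripper_force: 0.0
```

Emit:
apply_moves(
  plan=[
    {"grip": 0, "offset": [4, 3, 0], "spin": 0},
    {"grip": 0, "offset": [8, 6, 0], "spin": 0},
    {"grip": 0, "offset": [11, 9, 0], "spin": 0},
    {"grip": 0, "offset": [11, 9, 0], "spin": 0},
    {"grip": 0, "offset": [11, 9, 0], "spin": 0},
  ],
)

```text
time_s: 1.1
tcp_pos: [0.4401, 0.3617, 0.242]
ee_rot: [[1.0, -0.002, -0.001], [-0.002, -1.0, -0.001], [-0.001, 0.001, -1.0]]
wrist_force: [-1.3, 1.2, 0.5]
gripper_width: 0.17
gripper_force: 0.0
```

```bash
python3 - <<'E'
from station import r
import cv2,numpy as np
c=r.capture("wrist");cv2.imwrite("pics/w1.png",c["img"]);np.savez("w1.npz",**c)
print(np.round(r.sense()["tcp_pos"],4),np.round(c["R"],3).tolist(),-c["R"].T@c["t"],c["mtx"][0])
E
```

```text
[0.4396 0.3625 0.2421] [[-0.001, -1.0, 0.001], [-0.958, 0.001, 0.288], [-0.288, -0.0, -0.958]] [0.51936512 0.36234124 0.40406331] [357.07644964   0.         277.86410411]
```

View pics/w1.png

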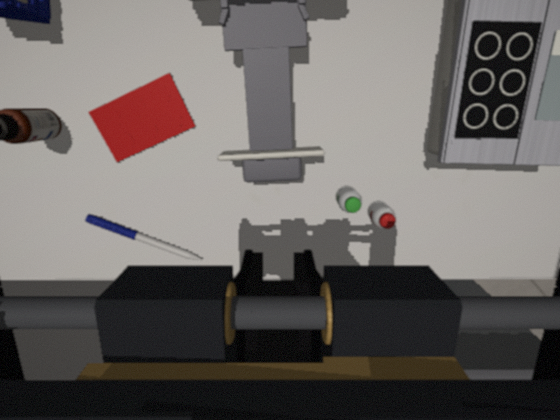

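The wrist view shows the tray (tongue at x≈268, panel at y≈154, tab down to y≈180), the ring slide at (497,80) and the warmer's front edge at y≈163. I take a second viewpoint further in for the tray's far end.

Emit:
apply_moves(
  plan=[
    {"grip": 0, "offset": [2.5, 4, 0], "spin": 0},
    {"grip": 0, "offset": [5, 8, 0], "spin": 0},
    {"grip": 0, "offset": [7, 11, 0], "spin": 0},
    {"grip": 0, "offset": [7, 11, 0], "spin": 0},
    {"grip": 0, "offset": [7, 11, 0], "spin": 0},
  ],
)

```text
time_s: 1.65
tcp_pos: [0.5093, 0.2532, 0.2424]
ee_rot: [[1.0, 0.001, -0.0], [0.001, -1.0, 0.0], [-0.0, -0.0, -1.0]]
wrist_force: [0.1, 0.5, 0.2]
gripper_width: 0.006
gripper_force: 0.0
```

```bash
python3 - <<'E'
from station import r
import cv2,numpy as np
c=r.capture("wrist");cv2.imwrite("pics/w2.png",c["img"]);np.savez("w2.npz",**c)
print(np.round(r.sense()["tcp_pos"],4),-c["R"].T@c["t"])
E
```

```text
[0.5091 0.2538 0.2424] [0.5884375  0.25400086 0.40448938]
```

View pics/w2.png

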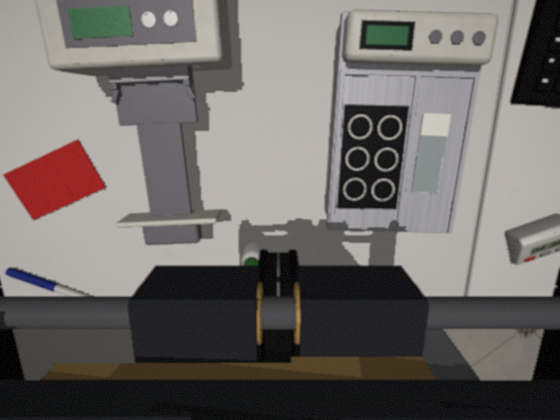

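w2 shows the slide at (373,157), the warmer's front edge at y≈230, the tray shoulder at y≈122 (118 to 196), and the tab's front corners at (145,243) and (200,241). I triangulate these between the two views.

```bash
python3 - <<'E'
from h import *
A=dict(np.load("w1.npz"));B=dict(np.load("w2.npz"));T=dict(np.load("top0.npz"))
def quad(c,box):
    u0,v0,u1,v1=box;m=np.zeros(c["img"].shape[:2],np.uint8);g=c["img"].max(2)
    m[v0:v1,u0:u1]=g[v0:v1,u0:u1]<65
    k=cv2.convexHull(rect(cv2.morphologyEx(m,cv2.MORPH_CLOSE,np.ones((9,9)))))
    q=cv2.approxPolyDP(k,8,True)[:,0].astype(float)
    a=np.arctan2(*(q-q.mean(0)).T[::-1]);return q[np.argsort(a)]
def tri(c1,p1,c2,p2):
    M=[c["mtx"]@np.c_[c["R"],c["t"]] for c in(c1,c2)]
    X=cv2.triangulatePoints(M[0],M[1],np.float64(p1).T,np.float64(p2).T);return (X[:3]/X[3]).T
qa,qb=quad(A,(455,15,545,145)),quad(B,(330,95,415,215));print(qa.tolist(),qb.tolist())
X=tri(A,qa,B,qb);print("slide",np.round(X,4).tolist(),np.linalg.norm(X-np.roll(X,1,0),axis=1))
def sub(c,p):
    return cv2.cornerSubPix(cv2.cvtColor(c["img"],cv2.COLOR_BGR2GRAY),np.float32(p).reshape(-1,1,2),(4,4),(-1,-1),(3,50,.01))[:,0]
names=["shL","shR","tabL","tabR","warmFL"]
pa=sub(A,[[223,47],[305,45],[247,181],[301,178],[442,163]]);pb=sub(B,[[118,123],[196,122],[145,243],[200,241],[329,230]])
for n,a,b,x in zip(names,pa,pb,tri(A,pa,B,pb)):print(n,a,b,np.round(x,4))
# depth cross check
for nm,c in(("A",A),("B",B)):
    P=cloud(c)
    for n,(u,v) in (dict(tongue=(268,90),wide=(262,35),slide=(478,100)) if nm=="A" else dict(tongue=(164,160),wide=(155,105),slide=(373,140),rib=(420,215),plate=(150,72))).items():print(nm,n,np.round(np.median(P[v-2:v+3,u-2:u+3].reshape(-1,3),0),4))
def up(c,b,n):
    u0,v0,u1,v1=b;return cv2.resize(c["img"][v0:v1,u0:u1],n,interpolation=cv2.INTER_CUBIC)
cv2.imwrite("pics/c2.png",np.hstack([up(A,(205,0,325,190),(379,600)),up(B,(95,55,225,255),(390,600))]))
E
```

```text
[[473.0, 22.0], [539.0, 22.0], [517.0, 137.0], [456.0, 137.0]] [[346.0, 105.0], [407.0, 107.0], [394.0, 208.0], [337.0, 206.0]]
slide [[0.5883, 0.1904, 0.0557], [0.587, 0.1349, 0.0601], [0.4901, 0.1384, 0.064], [0.4904, 0.1941, 0.0602]] [0.09812908 0.05563677 0.09710603 0.05579776]
shL [223.  47.] [119.50609  125.349884] [0.5697 0.4124 0.0394]
shR [305.  45.] [196.20535  120.898575] [0.5729 0.3361 0.0351]
tabL [243.74452 180.8632 ] [145.52086 244.39612] [0.4442 0.3968 0.0457]
tabR [301. 178.] [199.77316 239.49937] [0.447  0.3386 0.0407]
warmFL [440.29544 161.4434 ] [325.9967  228.69655] [0.4661 0.2042 0.0576]
A tongue [0.5327 0.3716 0.0385]
A wide [0.5811 0.3767 0.0385]
A slide [0.523  0.1782 0.0605]
B tongue [0.5338 0.3708 0.0384]
B wide [0.5879 0.3747 0.0385]
B slide [0.5564 0.1636 0.0599]
B rib [0.4808 0.1093 0.0573]
B plate [0.6174 0.3733 0.0477]
```

View pics/c2.png

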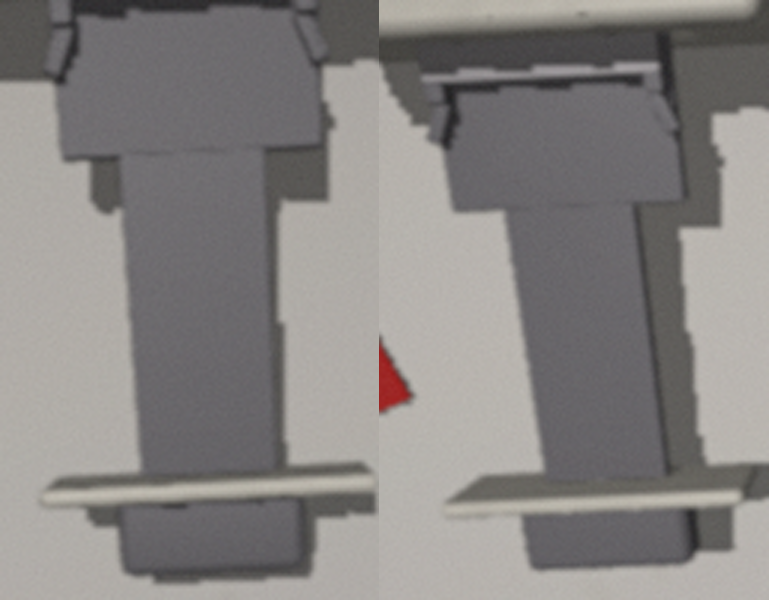

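```bash
python3 - <<'E'
from h import *
A=dict(np.load("w1.npz"));B=dict(np.load("w2.npz"))
L=lambda c,p,z:np.round(cast(c,p,z)[:,:2],4).tolist()
for z in (.060,.0615):
  print("slA",z,L(A,[[472.5,21.5],[539.5,21.5],[517.5,137.5],[455.5,137.5]],z));print("slB",L(B,[[345.5,104.5],[407.5,106.5],[394.5,208.5],[336.5,206.5]],z))
print("warm edge",L(A,[[440.3,163],[516,164]],.057),L(B,[[328,229],[452,233]],.057))
z=.0385
print("shA",L(A,[[224.6,49.7],[306.3,46.2]],z),"shB",L(B,[[119.7,125.3],[197.3,121.3]],z))
# tongue in A: crop px (122,157)->(141,468), (265,150)->(275,468)
ca=lambda x,y:[205+x/379*120,y*190/600]
print("toA",L(A,[ca(122,157),ca(141,468),ca(265,150),ca(276,468)],z))
print("toB",L(B,[[138,124],[150.3,214.3],[180,123.3],[191,213.3]],z))
print("tab",L(A,[ca(124,572),ca(302,568)],z+.01),L(B,[[145.3,244.5],[198.7,241]],z+.01))
print("panel top front",L(A,[ca(42,500),ca(374,483)],z+.019),L(B,[[117.3,225],[216,219.5]],z+.019))
print("stop plate",L(B,[[110,80],[188,77]],z+.009))
P=cloud(B)
rg=P[55:135,100:215].reshape(-1,3); 
for lo in np.arange(.56,.66,.005):
  s=rg[(rg[:,0]>lo)&(rg[:,0]<lo+.005)&(rg[:,1]>.355)&(rg[:,1]<.385)];print(round(lo,3),len(s),np.round(np.percentile(s[:,2],[10,50,90]),4) if len(s) else '')
E
```

```text
slA 0.06 [[0.588, 0.1931], [0.588, 0.1349], [0.489, 0.1351], [0.4891, 0.1938]]
slB [[0.5886, 0.1915], [0.5869, 0.134], [0.4886, 0.1367], [0.4906, 0.1951]]
slA 0.0615 [[0.5877, 0.1938], [0.5877, 0.1359], [0.4891, 0.1361], [0.4892, 0.1946]]
slB [[0.5886, 0.1918], [0.5869, 0.1346], [0.4891, 0.1372], [0.491, 0.1953]]
warm edge [[0.4644, 0.2037], [0.4633, 0.1297]] [[0.4656, 0.2021], [0.4615, 0.0737]]
shA [[0.5687, 0.4121], [0.5716, 0.3353]] shB [[0.5684, 0.4118], [0.5724, 0.3341]]
toA [[0.5686, 0.3942], [0.4768, 0.3908], [0.5705, 0.3516], [0.4767, 0.3474]]
toB [[0.5697, 0.3934], [0.4755, 0.3906], [0.5704, 0.3515], [0.4767, 0.3469]]
tab [[0.4449, 0.3962], [0.4461, 0.3391]] [[0.4448, 0.3957], [0.4489, 0.3383]]
panel top front [[0.4693, 0.4199], [0.4744, 0.3181]] [[0.4698, 0.4186], [0.4759, 0.317]]
stop plate [[0.6103, 0.4118], [0.6131, 0.3383]]
0.56 182 [0.0007 0.0386 0.0397]
0.565 170 [0.0003 0.0385 0.0396]
0.57 153 [0.0376 0.0386 0.0396]
0.575 151 [0.0375 0.0386 0.0396]
0.58 151 [0.0376 0.0386 0.0396]
0.585 180 [0.0378 0.0386 0.0395]
0.59 153 [0.0377 0.0386 0.0397]
0.595 176 [0.0377 0.0387 0.0397]
0.6 163 [0.0376 0.0387 0.0395]
0.605 163 [0.0377 0.0386 0.0396]
0.61 218 [0.0385 0.0474 0.0485]
0.615 177 [0.0467 0.0477 0.0488]
0.62 340 [0.0475 0.075  0.0783]
0.625 175 [0.0775 0.0784 0.0794]
0.63 0 
0.635 0 
0.64 0 
0.645 0 
0.65 0 
0.655 0
```

Results so far:

| Item | Measured | Notes |
|---|---|---|
| Ring slide centre | (0.539, 0.164) | top z ≈ 0.060, yaw ≈ -0.02 rad |
| Warmer front edge | x ≈ 0.465 | |
| tray_seat | (0.572, 0.373, 0.0385) | yaw ≈ +0.044 rad |

The tab, panel and stop positions agree with the given sizes. Next I go above the slide, closed.

Emit:
apply_moves(
  plan=[
    {"grip": 0, "offset": [1, 3, 3], "spin": 0.02},
    {"grip": 0, "offset": [2, 6, 6], "spin": 0.02},
    {"grip": 0, "offset": [3.5, 9, 9], "spin": 0.02},
    {"grip": 0, "offset": [3.5, 9, 13], "spin": 0.02},
    {"grip": 0, "offset": [3.5, 9, 14.7], "spin": 0.02},
  ],
)

```text
time_s: 2.2
tcp_pos: [0.5423, 0.1625, 0.0919]
ee_rot: [[1.0, -0.02, -0.006], [-0.02, -1.0, -0.002], [-0.006, 0.002, -1.0]]
wrist_force: [-0.8, -0.9, 0.4]
gripper_width: 0.007
gripper_force: 0.0
```

Emit:
apply_moves(
  plan=[
    {"grip": 0, "offset": [0, 0, 0.3], "spin": 0},
    {"grip": 0, "offset": [0, 0, 0.6], "spin": 0},
    {"grip": 0, "offset": [0, 0, 0.7], "spin": 0},
    {"grip": 0, "offset": [0, 0, 0.7], "spin": 0},
    {"grip": 0, "offset": [0, 0, 0.7], "spin": 0},
  ],
)

```text
time_s: 2.7
tcp_pos: [0.5452, 0.1633, 0.0897]
ee_rot: [[1.0, -0.019, 0.002], [-0.019, -1.0, 0.001], [0.002, -0.001, -1.0]]
wrist_force: [0.7, 0.5, 0.3]
gripper_width: 0.008
gripper_force: 0.0
```

Emit:
apply_moves(
  plan=[
    {"grip": 0, "offset": [0, 0, 0.2], "spin": 0},
    {"grip": 0, "offset": [0, 0, 0.4], "spin": 0},
    {"grip": 0, "offset": [0, 0, 0.5], "spin": 0},
    {"grip": 0, "offset": [0, 0, 0.55], "spin": 0},
    {"grip": 0, "offset": [0, 0, 0.55], "spin": 0},
  ],
)

```text
time_s: 3.2
tcp_pos: [0.5447, 0.1626, 0.0829]
ee_rot: [[1.0, -0.02, -0.0], [-0.02, -1.0, -0.0], [-0.0, 0.0, -1.0]]
wrist_force: [0.9, -0.0, 0.0]
gripper_width: 0.003
gripper_force: 0.0
```

Emit:
apply_moves(
  plan=[
    {"grip": 0, "offset": [0, 0, 0.05], "spin": 0},
    {"grip": 0, "offset": [0, 0, 0.1], "spin": 0},
    {"grip": 0, "offset": [0, 0, 0.1], "spin": 0},
  ],
)

```text
time_s: 3.5
tcp_pos: [0.5447, 0.1627, 0.082]
ee_rot: [[1.0, -0.02, -0.0], [-0.02, -1.0, -0.0], [-0.0, 0.0, -1.0]]
wrist_force: [0.1, 0.2, 1.1]
gripper_width: 0.003
gripper_force: 0.0
```

Contact may have just begun (about 1 N), so I step down by half a millimetre.

Emit:
apply_moves(
  plan=[
    {"grip": 0, "offset": [0, 0, 0.02], "spin": 0},
    {"grip": 0, "offset": [0, 0, 0.04], "spin": 0},
    {"grip": 0, "offset": [0, 0, 0.04], "spin": 0},
  ],
)

```text
time_s: 3.8
tcp_pos: [0.5447, 0.1627, 0.0816]
ee_rot: [[1.0, -0.02, 0.0], [-0.02, -1.0, 0.0], [0.0, -0.0, -1.0]]
wrist_force: [1.0, -0.6, 0.7]
gripper_width: 0.007
gripper_force: 0.0
```

Emit:
apply_moves(
  plan=[
    {"grip": 0, "offset": [0, 0, 0.02], "spin": 0},
    {"grip": 0, "offset": [0, 0, 0.04], "spin": 0},
    {"grip": 0, "offset": [0, 0, 0.05], "spin": 0},
    {"grip": 0, "offset": [0, 0, 0.05], "spin": 0},
  ],
)

```text
time_s: 4.2
tcp_pos: [0.5447, 0.1627, 0.0811]
ee_rot: [[1.0, -0.02, -0.0], [-0.02, -1.0, -0.0], [-0.0, 0.0, -1.0]]
wrist_force: [0.1, 0.3, -0.8]
gripper_width: 0.007
gripper_force: 0.0
```

Emit:
apply_moves(
  plan=[
    {"grip": 0, "offset": [0, 0, 0.02], "spin": 0},
    {"grip": 0, "offset": [0, 0, 0.04], "spin": 0},
    {"grip": 0, "offset": [0, 0, 0.05], "spin": 0},
    {"grip": 0, "offset": [0, 0, 0.05], "spin": 0},
  ],
)

```text
time_s: 4.6
tcp_pos: [0.5447, 0.1627, 0.0806]
ee_rot: [[1.0, -0.02, -0.0], [-0.02, -1.0, -0.0], [-0.0, 0.0, -1.0]]
wrist_force: [0.1, -0.2, 0.5]
gripper_width: 0.002
gripper_force: 0.0
```

Emit:
apply_moves(
  plan=[
    {"grip": 0, "offset": [0, 0, 0.02], "spin": 0},
    {"grip": 0, "offset": [0, 0, 0.04], "spin": 0},
    {"grip": 0, "offset": [0, 0, 0.05], "spin": 0},
    {"grip": 0, "offset": [0, 0, 0.05], "spin": 0},
  ],
)

```text
time_s: 5.0
tcp_pos: [0.5447, 0.1627, 0.0801]
ee_rot: [[1.0, -0.02, -0.0], [-0.02, -1.0, -0.0], [-0.0, 0.0, -1.0]]
wrist_force: [0.0, -0.8, -0.5]
gripper_width: 0.007
gripper_force: 0.0
```

Emit:
apply_moves(
  plan=[
    {"grip": 0, "offset": [0, 0, 0.02], "spin": 0},
    {"grip": 0, "offset": [0, 0, 0.04], "spin": 0},
    {"grip": 0, "offset": [0, 0, 0.05], "spin": 0},
    {"grip": 0, "offset": [0, 0, 0.05], "spin": 0},
  ],
)

```text
time_s: 5.4
tcp_pos: [0.5447, 0.1627, 0.0796]
ee_rot: [[1.0, -0.02, -0.0], [-0.02, -1.0, -0.0], [-0.0, 0.0, -1.0]]
wrist_force: [0.4, -1.6, -0.5]
gripper_width: 0.0
gripper_force: 0.0
```

Emit:
apply_moves(
  plan=[
    {"grip": 0, "offset": [0, 0, 0.02], "spin": 0},
    {"grip": 0, "offset": [0, 0, 0.04], "spin": 0},
    {"grip": 0, "offset": [0, 0, 0.05], "spin": 0},
    {"grip": 0, "offset": [0, 0, 0.05], "spin": 0},
  ],
)

```text
time_s: 5.8
tcp_pos: [0.5447, 0.1627, 0.0791]
ee_rot: [[1.0, -0.02, -0.0], [-0.02, -1.0, 0.0], [-0.0, -0.0, -1.0]]
wrist_force: [-0.3, 0.5, -0.0]
gripper_width: 0.008
gripper_force: 0.0
```

Emit:
apply_moves(
  plan=[
    {"grip": 0, "offset": [0, 0, 0.02], "spin": 0},
    {"grip": 0, "offset": [0, 0, 0.04], "spin": 0},
    {"grip": 0, "offset": [0, 0, 0.05], "spin": 0},
    {"grip": 0, "offset": [0, 0, 0.05], "spin": 0},
  ],
)

```text
time_s: 6.2
tcp_pos: [0.5447, 0.1627, 0.0786]
ee_rot: [[1.0, -0.02, -0.0], [-0.02, -1.0, -0.0], [-0.0, 0.0, -1.0]]
wrist_force: [0.5, 0.5, -0.5]
gripper_width: 0.004
gripper_force: 0.0
```

```bash
python3 - <<'E'
from station import r
from h import *
c=r.capture("scene");P=cloud(c).reshape(-1,3)
s=P[(abs(P[:,0]-.545)<.016)&(abs(P[:,1]-.1627)<.03)&(P[:,2]>.03)&(P[:,2]<.13)]
print(np.histogram(s[:,2],np.arange(.05,.12,.0025)))
m=(P[:,0]>.50)&(P[:,0]<.53)&(abs(P[:,1]-.1627)<.02);print("slide",np.percentile(P[m,2],[10,50,90]))
m=(P[:,0]>.35)&(P[:,0]<.4)&(abs(P[:,1]-.18)<.02);print("bench",np.percentile(P[m,2],[10,50,90]))
f=s[s[:,2]>.07];print(f.min(0),f.max(0),f.mean(0))
print(r.tcp_to_tips,r.sense()["joints"],r.sense()["wrist_force"])
c=r.capture("wrist");im=c["img"];print(proj(c,[[.545,.1627,.057]]));cv2.imwrite("pics/w3.png",np.hstack([im[200:,130:430],cv2.resize(r.capture("scene")["img"][170:270,225:345],(264,220))]))
E
```

```text
(array([ 0,  0,  1, 32, 79,  3,  0,  0,  0,  0,  0,  2,  6, 10, 10,  8, 11,
        8,  9,  7,  9, 12,  5,  9,  8,  7, 10]), array([0.05  , 0.0525, 0.055 , 0.0575, 0.06  , 0.0625, 0.065 , 0.0675,
       0.07  , 0.0725, 0.075 , 0.0775, 0.08  , 0.0825, 0.085 , 0.0875,
       0.09  , 0.0925, 0.095 , 0.0975, 0.1   , 0.1025, 0.105 , 0.1075,
       0.11  , 0.1125, 0.115 , 0.1175]))
slide [0.16733906 0.30214671 0.42487636]
bench [-5.60875214e-05  4.90208560e-01  5.33570640e-01]
[0.53251036 0.14437682 0.07817495] [0.55751677 0.17708147 0.12963063] [0.54155667 0.15598304 0.10504984]
0.022 [ 3.29526271e+01  2.48601907e+01 -1.82115314e+01 -1.57052941e-03
 -4.69289498e+01  5.59118283e+01] [ 1.02321742 -0.05377806  1.20227959]
[[279.01518821 252.52374475]]
```

View pics/w3.png

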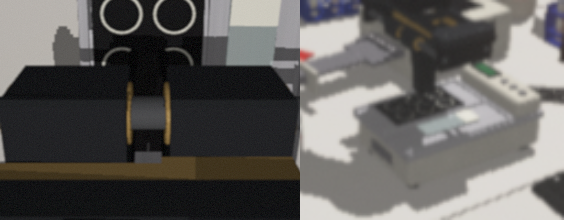

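```bash
python3 - <<'E'
from station import r
from h import *
c=r.capture("scene");P=cloud(c);p=proj(c,[[.545,.1627,.057],[.545,.1627,.078],[.5388,.1643,.06]]);print(p)
u,v=np.round(p[0]).astype(int)
for vv in range(v-16,v+5,2):print(vv,c["img"][vv,u].tolist(),np.round(P[vv,u],4))
E
```

```text
[[280.28038256 217.77273946]
 [280.33042437 211.09233018]
 [278.11219697 217.18745348]]
202 [42, 43, 44] [0.5363 0.1519 0.1129]
204 [43, 43, 45] [0.5349 0.1498 0.1082]
206 [45, 46, 45] [0.5375 0.1536 0.0998]
208 [45, 44, 46] [0.5368 0.1524 0.0944]
210 [43, 43, 44] [0.5369 0.1525 0.0882]
212 [46, 48, 48] [0.5362 0.1513 0.0828]
214 [52, 54, 54] [0.5525 0.1751 0.0611]
216 [54, 56, 56] [0.5447 0.1636 0.0623]
218 [45, 44, 45] [0.5399 0.1566 0.0606]
220 [53, 55, 56] [0.534  0.148  0.0601]
222 [54, 54, 55] [0.5269 0.1375 0.061 ]
```

The depth shows the fingertips are still about 18 mm above the slide, with their lower end at z≈0.079, so the tips sit near the reported TCP height. I come down 13 mm and feel from there.

Emit:
apply_moves(
  plan=[
    {"grip": 0, "offset": [0, 0, 0.4], "spin": 0},
    {"grip": 0, "offset": [0, 0, 0.8], "spin": 0},
    {"grip": 0, "offset": [0, 0, 1.1], "spin": 0},
    {"grip": 0, "offset": [0, 0, 1.2], "spin": 0},
    {"grip": 0, "offset": [0, 0, 1.2], "spin": 0},
  ],
)

```text
time_s: 6.9
tcp_pos: [0.5446, 0.1626, 0.0663]
ee_rot: [[1.0, -0.02, -0.001], [-0.02, -1.0, -0.0], [-0.001, 0.0, -1.0]]
wrist_force: [-0.1, 0.3, -0.0]
gripper_width: 0.007
gripper_force: 0.0
```

```bash
cat > tip.py <<'E'
from station import r
from h import *
s=r.sense();x,y,z=s["tcp_pos"]
c=r.capture("scene");P=cloud(c);p=proj(c,[[x,y,.06]])[0];u,v=np.round(p).astype(int)
print(s["tcp_pos"],s["wrist_force"])
for uu in(u-2,u,u+2):
  col=P[v-25:v+6,uu];i=np.argmax(np.diff(col[:,1])*0+(np.diff(col[:,2])<-.011)) ;print(uu,np.round(col[max(0,i-2):i+4,2],4))
E
python3 tip.py
```

```text
[0.54460702 0.1626003  0.06629673] [-0.06285882  0.31285396 -0.02333643]
278 [0.1498 0.1473 0.1415 0.1181 0.1154 0.1149]
280 [0.1538 0.1501 0.1411 0.1253 0.1228 0.1209]
282 [0.1548 0.1529 0.1492 0.124  0.1212 0.1195]
```

Emit:
apply_moves(
  plan=[
    {"grip": 0, "offset": [0, 0, 0.1], "spin": 0},
    {"grip": 0, "offset": [0, 0, 0.2], "spin": 0},
    {"grip": 0, "offset": [0, 0, 0.25], "spin": 0},
    {"grip": 0, "offset": [0, 0, 0.25], "spin": 0},
  ],
)

```text
time_s: 7.35
tcp_pos: [0.5447, 0.1627, 0.0641]
ee_rot: [[1.0, -0.02, -0.0], [-0.02, -1.0, -0.0], [-0.0, 0.0, -1.0]]
wrist_force: [-0.1, 0.0, -0.3]
gripper_width: 0.007
gripper_force: 0.0
```

```bash
python3 - <<'E'
from station import r
from h import *
s=r.sense();c=r.capture("scene");P=cloud(c);u,v=np.round(proj(c,[[*s["tcp_pos"][:2],.06]])[0]).astype(int);print(s["tcp_pos"],s["wrist_force"])
for vv in range(v-8,v+6):print(vv,c["img"][vv,u].tolist(),np.round(P[vv,u],4))
E
```

```text
[0.54469923 0.16267688 0.06407147] [-0.12059924  0.03778109 -0.33745623]
209 [43, 45, 46] [0.5367 0.1523 0.0914]
210 [41, 42, 43] [0.5363 0.1516 0.0888]
211 [42, 44, 44] [0.5378 0.1538 0.0843]
212 [45, 45, 47] [0.5365 0.1519 0.0825]
213 [43, 45, 45] [0.5383 0.1544 0.0777]
214 [42, 44, 45] [0.5376 0.1534 0.0753]
215 [45, 45, 46] [0.5366 0.1519 0.0731]
216 [47, 47, 48] [0.5375 0.1532 0.0692]
217 [47, 48, 49] [0.5373 0.1529 0.0663]
218 [47, 49, 50] [0.5401 0.1569 0.0604]
219 [46, 46, 48] [0.5365 0.1517 0.0608]
220 [55, 55, 56] [0.5339 0.1478 0.0602]
221 [56, 57, 58] [0.5313 0.1439 0.0598]
222 [54, 55, 56] [0.5272 0.1379 0.0607]
```

Emit:
apply_moves(
  plan=[
    {"grip": 0, "offset": [0, 0, 0.1], "spin": 0},
    {"grip": 0, "offset": [0, 0, 0.2], "spin": 0},
    {"grip": 0, "offset": [0, 0, 0.25], "spin": 0},
    {"grip": 0, "offset": [0, 0, 0.25], "spin": 0},
  ],
)

```text
time_s: 7.8
tcp_pos: [0.5447, 0.1627, 0.0615]
ee_rot: [[1.0, -0.02, -0.0], [-0.02, -1.0, -0.0], [-0.0, 0.0, -1.0]]
wrist_force: [-0.3, -0.3, 0.6]
gripper_width: 0.005
gripper_force: 0.0
```

Emit:
apply_moves(
  plan=[
    {"grip": 0, "offset": [0, 0, 0.02], "spin": 0},
    {"grip": 0, "offset": [0, 0, 0.04], "spin": 0},
    {"grip": 0, "offset": [0, 0, 0.05], "spin": 0},
    {"grip": 0, "offset": [0, 0, 0.05], "spin": 0},
  ],
)

```text
time_s: 8.2
tcp_pos: [0.5448, 0.1627, 0.0612]
ee_rot: [[1.0, -0.02, 0.0], [-0.02, -1.0, 0.0], [0.0, -0.0, -1.0]]
wrist_force: [-0.6, 0.5, -0.6]
gripper_width: 0.006
gripper_force: 0.0
```

Emit:
apply_moves(
  plan=[
    {"grip": 0, "offset": [0, 0, 0.02], "spin": 0},
    {"grip": 0, "offset": [0, 0, 0.04], "spin": 0},
    {"grip": 0, "offset": [0, 0, 0.04], "spin": 0},
    {"grip": 0, "offset": [0, 0, 0.04], "spin": 0},
  ],
)

```text
time_s: 8.6
tcp_pos: [0.5448, 0.1627, 0.0608]
ee_rot: [[1.0, -0.02, 0.0], [-0.02, -1.0, 0.0], [0.0, -0.0, -1.0]]
wrist_force: [-0.1, -0.2, -0.4]
gripper_width: 0.006
gripper_force: 0.4
```

Emit:
apply_moves(
  plan=[
    {"grip": 0, "offset": [0, 0, 0.02], "spin": 0},
    {"grip": 0, "offset": [0, 0, 0.04], "spin": 0},
    {"grip": 0, "offset": [0, 0, 0.04], "spin": 0},
    {"grip": 0, "offset": [0, 0, 0.04], "spin": 0},
  ],
)

```text
time_s: 9.0
tcp_pos: [0.5449, 0.1627, 0.0608]
ee_rot: [[1.0, -0.02, 0.0], [-0.02, -1.0, 0.0], [0.0, -0.0, -1.0]]
wrist_force: [-2.2, 0.1, 6.1]
gripper_width: 0.002
gripper_force: 2.7
```

Contact is at 6 N. I drag forward slowly, checking the force.

Emit:
apply_moves(
  plan=[
    {"grip": 0, "offset": [-0.1, 0, -0.005], "spin": 0},
    {"grip": 0, "offset": [-0.3, 0, -0.005], "spin": 0},
    {"grip": 0, "offset": [-0.5, 0, -0.005], "spin": 0},
    {"grip": 0, "offset": [-0.7, 0, -0.005], "spin": 0},
    {"grip": 0, "offset": [-0.8, 0, -0.005], "spin": 0},
  ],
)

```text
time_s: 9.5
tcp_pos: [0.5371, 0.1632, 0.0608]
ee_rot: [[1.0, -0.019, 0.001], [-0.019, -1.0, 0.001], [0.001, -0.001, -1.0]]
wrist_force: [1.2, 1.1, 5.5]
gripper_width: 0.004
gripper_force: 2.3
```

Emit:
apply_moves(
  plan=[
    {"grip": 0, "offset": [-0.3, 0, 0], "spin": 0},
    {"grip": 0, "offset": [-0.6, 0, 0], "spin": 0},
    {"grip": 0, "offset": [-0.9, 0, 0], "spin": 0},
    {"grip": 0, "offset": [-1.2, 0, 0], "spin": 0},
    {"grip": 0, "offset": [-1.4, 0, 0], "spin": 0},
  ],
)

```text
time_s: 10.0
tcp_pos: [0.5229, 0.1634, 0.0608]
ee_rot: [[1.0, -0.019, 0.001], [-0.019, -1.0, 0.0], [0.001, -0.0, -1.0]]
wrist_force: [2.3, 0.4, 5.9]
gripper_width: 0.005
gripper_force: 2.6
```

```bash
cat > sl.py <<'E'
from station import r
from h import *
s=r.sense();print(s["tcp_pos"],s["wrist_force"])
c=r.capture("top");g=c["img"].max(2);m=np.zeros(g.shape,np.uint8);m[195:300,278:312]=g[195:300,278:312]<75
k=rect(cv2.morphologyEx(m,cv2.MORPH_OPEN,np.ones((3,3))));x,y,w,h=cv2.boundingRect(k);print(x,y,w,h,cast(c,[[x-.5,y-.5],[x+w-.5,y+h-.5]],.06))
E
python3 sl.py
```

```text
[0.52293865 0.16335896 0.06081054] [2.32092051 0.40172185 5.89725749]
294 234 18 8 [[0.51796992 0.16876495 0.06      ]
 [0.49765744 0.12197344 0.06      ]]
```

Emit:
apply_moves(
  plan=[
    {"grip": 0, "offset": [-0.3, 0, 0], "spin": 0},
    {"grip": 0, "offset": [-0.6, 0, 0], "spin": 0},
    {"grip": 0, "offset": [-0.9, 0, 0], "spin": 0},
    {"grip": 0, "offset": [-1.2, 0, 0], "spin": 0},
    {"grip": 0, "offset": [-1.4, 0, 0], "spin": 0},
  ],
)

```text
time_s: 10.55
tcp_pos: [0.5089, 0.1636, 0.0608]
ee_rot: [[1.0, -0.02, 0.001], [-0.02, -1.0, 0.0], [0.001, -0.0, -1.0]]
wrist_force: [1.7, -0.3, 5.7]
gripper_width: 0.007
gripper_force: 2.6
```

```bash
cat > sl.py <<'E'
from station import r
from h import *
s=r.sense();print(s["tcp_pos"],s["wrist_force"])
c=r.capture("scene");P=cloud(c);g=c["img"].max(2)
m=(P[...,2]>.052)&(P[...,2]<.068)&(abs(P[...,1]-.165)<.04)&(P[...,0]>.38)&(P[...,0]<.62)&(g<95)
q=P[m];print(m.sum(),np.percentile(q[:,0],[0,1,3,50,98,100]),np.percentile(q[:,1],[1,99]),np.median(q[:,2]))
E
python3 sl.py
```

```text
[0.5089352  0.16363004 0.06078393] [ 1.70006786 -0.32704289  5.727767  ]
342 [0.45296107 0.45428653 0.45627144 0.49319758 0.5498718  0.55138765] [0.13070292 0.19358107] 0.06076691023595347
```

Emit:
apply_moves(
  plan=[
    {"grip": 0, "offset": [-0.3, 0, 0], "spin": 0},
    {"grip": 0, "offset": [-0.6, 0, 0], "spin": 0},
    {"grip": 0, "offset": [-0.9, 0, 0], "spin": 0},
    {"grip": 0, "offset": [-1.2, 0, 0], "spin": 0},
    {"grip": 0, "offset": [-1.4, 0, 0], "spin": 0},
  ],
)

```text
time_s: 11.1
tcp_pos: [0.4949, 0.164, 0.0608]
ee_rot: [[1.0, -0.019, 0.001], [-0.019, -1.0, 0.001], [0.001, -0.001, -1.0]]
wrist_force: [1.6, -0.2, 5.1]
gripper_width: 0.004
gripper_force: 2.6
```

Emit:
apply_moves(
  plan=[
    {"grip": 0, "offset": [-0.3, 0, 0], "spin": 0},
    {"grip": 0, "offset": [-0.6, 0, 0], "spin": 0},
    {"grip": 0, "offset": [-0.9, 0, 0], "spin": 0},
    {"grip": 0, "offset": [-1.2, 0, 0], "spin": 0},
    {"grip": 0, "offset": [-1.2, 0, 0], "spin": 0},
  ],
)

```text
time_s: 11.6
tcp_pos: [0.4826, 0.1641, 0.0608]
ee_rot: [[1.0, -0.019, 0.001], [-0.019, -1.0, 0.0], [0.001, -0.0, -1.0]]
wrist_force: [0.5, -0.0, 6.3]
gripper_width: 0.006
gripper_force: 3.2
```

Emit:
apply_moves(
  plan=[
    {"grip": 0, "offset": [0, 0, -0.2], "spin": 0},
    {"grip": 0, "offset": [0, 0, -2], "spin": 0},
    {"grip": 1, "offset": [0, 0, -6], "spin": 0},
    {"grip": 1, "offset": [-2, 0, -9], "spin": 0},
    {"grip": 1, "offset": [-7, 0, -9], "spin": 0},
  ],
)

```text
time_s: 12.1
tcp_pos: [0.4158, 0.1673, 0.1532]
ee_rot: [[1.0, -0.022, 0.006], [-0.022, -1.0, 0.004], [0.006, -0.004, -1.0]]
wrist_force: [-1.0, 1.8, 0.6]
gripper_width: 0.196
gripper_force: 0.0
```

Emit:
apply_moves(
  plan=[
    {"grip": 1, "offset": [0, 0, 0], "spin": 0},
    {"grip": 1, "offset": [0, 0, 0], "spin": 0},
    {"grip": 1, "offset": [0, 0, 0], "spin": 0},
    {"grip": 1, "offset": [0, 0, 0], "spin": 0},
    {"grip": 1, "offset": [0, 0, 0], "spin": 0},
  ],
)

```text
time_s: 12.6
tcp_pos: [0.4132, 0.1653, 0.1499]
ee_rot: [[1.0, -0.021, -0.001], [-0.021, -1.0, -0.001], [-0.001, 0.001, -1.0]]
wrist_force: [-0.0, -0.2, -1.1]
gripper_width: 0.646
gripper_force: 0.0
```

```bash
python3 sl.py; python3 - <<'E'
from station import r
from h import *
s=r.sense();x,y,z=s["tcp_pos"];print(x,y,z,s["gripper_width"])
c=r.capture("scene");P=cloud(c);Q=P.reshape(-1,3)
f=Q[(abs(Q[:,0]-x)<.03)&(abs(Q[:,1]-y)<.07)&(Q[:,2]>z-.04)&(Q[:,2]<z+.02)];print("finger pts",len(f),f.min(0),np.percentile(f,[2,98],axis=0))
w=r.capture("wrist");np.savez("w4.npz",**w);cv2.imwrite("pics/w4.png",w["img"])
E
```

```text
[0.41319036 0.16527588 0.14990458] [-0.0275713  -0.18008027 -1.08857033]
326 [0.42780965 0.43015903 0.43149306 0.47524606 0.52359789 0.52630553] [0.13352008 0.19036175] 0.060718471926187734
0.4131703550689686 0.16526060179041335 0.14996166891732352 0.697366226629234
finger pts 125 [0.40085366 0.12288162 0.14940072] [[0.40290048 0.1231769  0.15044051]
 [0.42422253 0.20076364 0.16939454]]
```

View pics/w4.png

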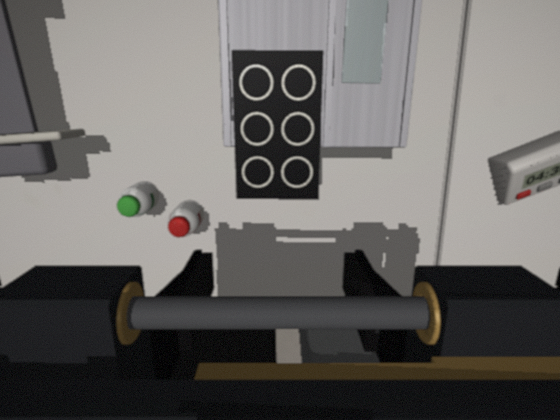

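The slide overhangs squarely (front end at y≈199, columns 236 to 319) and the warmer edge is at y≈147. The open fingertips also sit at the reported TCP height. I measure the slide pose precisely.

```bash
python3 - <<'E'
from h import *
c=dict(np.load("w4.npz"));g=c["img"].max(2);m=np.zeros(g.shape,np.uint8);m[40:215,225:330]=g[40:215,225:330]<65
k=cv2.convexHull(rect(cv2.morphologyEx(m,cv2.MORPH_CLOSE,np.ones((9,9)))));print(cv2.boundingRect(k))
q=cv2.approxPolyDP(k,7,True)[:,0];X=cast(c,q,.0607);print(q.tolist(),np.round(X,4).tolist(),X.mean(0),np.linalg.norm(X-np.roll(X,1,0),axis=1))
print(cast(c,[[223,147],[405,147]],.058))
E
```

```text
(233, 51, 90, 148)
[[321, 51], [317, 198], [237, 197], [233, 51]] [[0.5248, 0.1357, 0.0607], [0.4266, 0.1371, 0.0607], [0.4285, 0.1952, 0.0607], [0.5259, 0.1927, 0.0607]] [0.476447   0.16517068 0.0607    ] [0.05698578 0.09827253 0.05811513 0.09750767]
[[0.4642745  0.2034836  0.058     ]
 [0.46175303 0.07524837 0.058     ]]
```

Emit:
apply_moves(
  plan=[
    {"grip": 1, "offset": [1.5, -0.1, 1], "spin": 0},
    {"grip": 1, "offset": [3.4, -0.1, 2.5], "spin": 0},
    {"grip": 1, "offset": [3.4, -0.1, 5], "spin": 0},
    {"grip": 1, "offset": [3.4, -0.1, 5], "spin": 0},
    {"grip": 1, "offset": [3.4, -0.1, 5], "spin": 0},
  ],
)

```text
time_s: 13.25
tcp_pos: [0.4468, 0.1654, 0.1003]
ee_rot: [[1.0, -0.02, -0.001], [-0.02, -1.0, -0.001], [-0.001, 0.001, -1.0]]
wrist_force: [0.5, -0.0, 0.1]
gripper_width: 0.998
gripper_force: 0.0
```

Emit:
apply_moves(
  plan=[
    {"grip": 1, "offset": [0, 0, 1.5], "spin": 0},
    {"grip": 1, "offset": [0, 0, 3], "spin": 0},
    {"grip": 1, "offset": [0, 0, 4.5], "spin": 0},
    {"grip": 1, "offset": [0, 0, 5.7], "spin": 0},
    {"grip": 1, "offset": [0, 0, 5.7], "spin": 0},
  ],
)

```text
time_s: 13.75
tcp_pos: [0.4465, 0.1656, 0.0434]
ee_rot: [[1.0, -0.019, -0.001], [-0.019, -1.0, -0.001], [-0.001, 0.001, -1.0]]
wrist_force: [0.7, 0.2, 0.2]
gripper_width: 1.003
gripper_force: 0.0
```

```bash
python3 - <<'E'
from station import r
from h import *
s=r.sense();x,y,z=s["tcp_pos"];print(s["tcp_pos"],s["wrist_force"],s["gripper_width"])
c=r.capture("scene");P=cloud(c);Q=P.reshape(-1,3)
for y0,y1 in((.10,.135),(.19,.24)):
  f=Q[(Q[:,0]>.425)&(Q[:,0]<.462)&(Q[:,1]>y0)&(Q[:,1]<y1)&(Q[:,2]>.02)&(Q[:,2]<.1)];print(len(f),np.percentile(f,[0,3,97],axis=0).round(4).tolist() if len(f) else 0)
E
```

```text
[0.44646261 0.16557257 0.04343977] [0.70392677 0.19657842 0.2194297 ] 1.0026996662604097
149 [[0.4274, 0.1037, 0.0429], [0.4355, 0.1052, 0.0456], [0.4571, 0.1217, 0.0943]]
133 [[0.4279, 0.19, 0.0476], [0.4371, 0.192, 0.0524], [0.4588, 0.2188, 0.0976]]
```

The tips are at z≈0.043, below the slide and clear of the wall. I close.

Emit:
apply_moves(
  plan=[
    {"grip": 0.75, "offset": [0, 0, 0], "spin": 0},
    {"grip": 0.75, "offset": [0, 0, 0], "spin": 0},
    {"grip": 0.75, "offset": [0, 0, 0], "spin": 0},
    {"grip": 0.6, "offset": [0, 0, 0], "spin": 0},
    {"grip": 0.6, "offset": [0, 0, 0], "spin": 0},
  ],
)

```text
time_s: 14.3
tcp_pos: [0.4469, 0.1657, 0.0436]
ee_rot: [[1.0, -0.02, 0.0], [-0.02, -1.0, 0.0], [0.0, -0.0, -1.0]]
wrist_force: [0.2, -0.2, 0.7]
gripper_width: 0.677
gripper_force: 30.0
```

Emit:
apply_moves(
  plan=[
    {"grip": 0.4, "offset": [0, 0, 0], "spin": 0},
    {"grip": 0.4, "offset": [0, 0, 0], "spin": 0},
    {"grip": 0.4, "offset": [0, 0, 0], "spin": 0},
    {"grip": 0.4, "offset": [0, 0, 0], "spin": 0},
  ],
)

```text
time_s: 14.7
tcp_pos: [0.4469, 0.1657, 0.0435]
ee_rot: [[1.0, -0.02, 0.0], [-0.02, -1.0, 0.0], [0.0, -0.0, -1.0]]
wrist_force: [0.2, -0.3, 2.4]
gripper_width: 0.678
gripper_force: 30.0
```

Gripped at 59 mm. I lift straight up and check.

Emit:
apply_moves(
  plan=[
    {"grip": 0.4, "offset": [0, 0, -0.5], "spin": 0},
    {"grip": 0.4, "offset": [0, 0, -1.5], "spin": 0},
    {"grip": 0.4, "offset": [0, 0, -3.5], "spin": 0},
    {"grip": 0.4, "offset": [0, 0, -5.5], "spin": 0},
    {"grip": 0.4, "offset": [0, 0, -6.6], "spin": 0},
  ],
)

```text
time_s: 15.2
tcp_pos: [0.4475, 0.1661, 0.1115]
ee_rot: [[1.0, -0.02, 0.003], [-0.02, -1.0, 0.002], [0.002, -0.002, -1.0]]
wrist_force: [0.0, 0.5, -0.3]
gripper_width: 0.677
gripper_force: 30.0
```

```bash
cat > held.py <<'E'
from station import r
from h import *
s=r.sense();x,y,z=s["tcp_pos"];print(s["tcp_pos"],s["wrist_force"],s["gripper_width"],s["gripper_force"])
for n in("scene","top"):
  c=r.capture(n);P=cloud(c);g=c["img"].max(2)
  m=(P[...,2]>z-.01)&(P[...,2]<z+.04)&(abs(P[...,1]-y)<.04)&(P[...,0]>x+.025)&(P[...,0]<x+.11)&(g<110)
  q=P[m]
  if len(q)>20:
    A=np.c_[q[:,0]-x,q[:,1]-y,np.ones(len(q))];w=np.linalg.lstsq(A,q[:,2]-z,rcond=None)[0];print(n,len(q),"xmax rel",np.percentile(q[:,0],99)-x,"yr",np.percentile(q[:,1]-y,[1,99]),"plane",w)
E
python3 held.py
```

```text
[0.44750091 0.16611232 0.11147639] [ 0.02828192  0.52828937 -0.28143502] 0.6768645715890076 29.994581937789917
scene 139 xmax rel 0.07998165854199063 yr [-0.03410277  0.00568385] plane [-0.0076722   0.02336135  0.0177321 ]
top 267 xmax rel 0.07839567937893493 yr [-0.03136402  0.02509391] plane [-0.00664444  0.00359549  0.01730066]
```

The slide is held level, its top 17.4 mm above the TCP and its far end 79 mm ahead. I move over the tray.

Emit:
apply_moves(
  plan=[
    {"grip": 0.4, "offset": [0.5, -1.5, 0], "spin": 0},
    {"grip": 0.4, "offset": [1.5, -4.5, 0], "spin": 0},
    {"grip": 0.4, "offset": [2.5, -8, 0], "spin": 0},
    {"grip": 0.4, "offset": [3.5, -12, 0], "spin": 0},
    {"grip": 0.4, "offset": [4.5, -15.5, 0], "spin": 0},
  ],
)

```text
time_s: 15.8
tcp_pos: [0.4949, 0.3219, 0.1079]
ee_rot: [[1.0, -0.019, -0.001], [-0.019, -1.0, -0.001], [-0.001, 0.001, -1.0]]
wrist_force: [0.2, 1.2, -0.1]
gripper_width: 0.68
gripper_force: 30.0
```

Emit:
apply_moves(
  plan=[
    {"grip": 0.4, "offset": [1, -3, 0], "spin": -0.04},
    {"grip": 0.4, "offset": [1.4, -5.1, 0], "spin": -0.064},
    {"grip": 0.4, "offset": [1.4, -5.1, 0], "spin": -0.064},
    {"grip": 0.4, "offset": [1.4, -5.1, 0], "spin": -0.064},
  ],
)

```text
time_s: 16.2
tcp_pos: [0.5091, 0.3706, 0.1075]
ee_rot: [[0.999, 0.044, -0.002], [0.044, -0.999, -0.002], [-0.003, 0.002, -1.0]]
wrist_force: [0.7, -0.5, -1.3]
gripper_width: 0.679
gripper_force: 30.0
```

```bash
python3 held.py; python3 - <<'E'
from station import r
from h import *
w=r.capture("wrist");np.savez("w5.npz",**w);print(np.round(r.sense()["ee_rot"],3).tolist());cv2.imwrite("pics/w5.png",w["img"])
E
```

```text
[0.50905605 0.37059151 0.1074563 ] [ 0.7124526  -0.5376889  -1.33268596] 0.6790066781659236 29.99468833208084
scene 105 xmax rel 0.08043607411305287 yr [-0.0320322   0.02931355] plane [-0.00504659  0.00164461  0.01674111]
top 251 xmax rel 0.07765319047944663 yr [-0.03083684  0.02770257] plane [-0.00748032  0.00467549  0.01604817]
[[0.999, 0.043, -0.001], [0.043, -0.999, -0.001], [-0.001, 0.001, -1.0]]
```

View pics/w5.png

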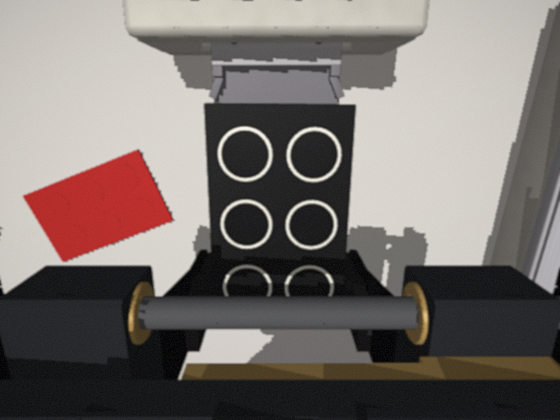

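The slide (columns 206 to 355 at its far end) is above the tray's guides (columns about 214 to 340), with the stop plate at y≈66. I check lateral and yaw agreement numerically, then lower.

```bash
python3 - <<'E'
from h import *
from station import r
c=dict(np.load("w5.npz"));s=r.sense();p=s["tcp_pos"];R=s["ee_rot"]
f=lambda uv,z:np.round((cast(c,uv,z)-p)@R,4)[:,:2].tolist()
print("slide far",f([[205.5,103],[355,104]],.1245),"near",f([[209,240],[350,240]],.1245))
print("guide ends",f([[214,70],[341,68]],.0475));print("plate edge",f([[216,66],[338,66]],.0475),"leadin mouth",f([[211,98],[341,102]],.044))
P=cloud(c)
for v in range(56,104,3):print(v,np.round((np.median(P[v-1:v+2,272:285].reshape(-1,3),0)-p)@R,4),np.median(P[v,272:285,2]).round(4))
E
```

```text
slide far [[0.0795, -0.0291], [0.0792, 0.0293]] near [[0.0222, -0.0309], [0.0222, 0.0308]]
guide ends [[0.0982, -0.038], [0.0993, 0.0359]]
plate edge [[0.1003, -0.0368], [0.1004, 0.0341]] leadin mouth [[0.0827, -0.0412], [0.0805, 0.0375]]
56 [ 0.1057 -0.0008  0.0611] 0.0478
59 [ 0.1041 -0.0008  0.0609] 0.048
62 [ 0.1025 -0.0008  0.0613] 0.0472
65 [ 0.1012 -0.0008  0.0624] 0.0464
68 [ 0.1001 -0.0008  0.0699] 0.039
71 [ 0.0984 -0.0008  0.0705] 0.0381
74 [ 0.0967 -0.0007  0.07  ] 0.0387
77 [ 0.095  -0.0007  0.07  ] 0.0385
80 [ 0.0933 -0.0007  0.0701] 0.0388
83 [ 0.0916 -0.0007  0.0699] 0.0388
86 [ 0.0898 -0.0007  0.0702] 0.0388
89 [ 0.0881 -0.0007  0.0702] 0.0384
92 [ 0.0863 -0.0007  0.0702] 0.0387
95 [ 0.0846 -0.0007  0.0699] 0.0388
98 [ 0.0828 -0.0007  0.0701] 0.0386
101 [ 0.081  -0.0007  0.0702] 0.0385
```

Emit:
apply_moves(
  plan=[
    {"grip": 0.4, "offset": [0, -0.1, 1.5], "spin": 0},
    {"grip": 0.4, "offset": [0, -0.1, 3.5], "spin": 0},
    {"grip": 0.4, "offset": [0, -0.1, 5.5], "spin": 0},
    {"grip": 0.4, "offset": [0, -0.1, 6.6], "spin": 0},
    {"grip": 0.4, "offset": [0, -0.1, 7], "spin": 0},
  ],
)

```text
time_s: 16.85
tcp_pos: [0.5093, 0.3703, 0.0383]
ee_rot: [[0.999, 0.043, -0.002], [0.043, -0.999, -0.002], [-0.002, 0.002, -1.0]]
wrist_force: [-0.1, 0.1, -0.2]
gripper_width: 0.679
gripper_force: 30.0
```

Emit:
apply_moves(
  plan=[
    {"grip": 0.4, "offset": [0, 0, 0.3], "spin": 0},
    {"grip": 0.4, "offset": [0, 0, 0.6], "spin": 0},
    {"grip": 0.4, "offset": [0, 0, 0.9], "spin": 0},
    {"grip": 0.4, "offset": [0, 0, 1.0], "spin": 0},
    {"grip": 0.4, "offset": [0, 0, 1.0], "spin": 0},
  ],
)

```text
time_s: 17.35
tcp_pos: [0.5098, 0.3715, 0.0295]
ee_rot: [[0.999, 0.044, 0.0], [0.044, -0.999, 0.0], [0.0, -0.0, -1.0]]
wrist_force: [-0.2, -0.2, -0.6]
gripper_width: 0.676
gripper_force: 30.0
```

```bash
python3 held.py
```

```text
[0.50983382 0.37150257 0.02952215] [-0.24300399 -0.21582173 -0.58196126] 0.67622405696295 29.994606971740723
scene 192 xmax rel 0.1094319519420317 yr [-0.03884777  0.02395985] plane [-0.06113376  0.05050843  0.01853912]
top 402 xmax rel 0.10947637080715678 yr [-0.0392006   0.03761472] plane [0.03504107 0.02488443 0.01250189]
```

Emit:
apply_moves(
  plan=[
    {"grip": 0.4, "offset": [0, 0, 0.1], "spin": 0},
    {"grip": 0.4, "offset": [0, 0, 0.2], "spin": 0},
    {"grip": 0.4, "offset": [0, 0, 0.3], "spin": 0},
    {"grip": 0.4, "offset": [0, 0, 0.35], "spin": 0},
    {"grip": 0.4, "offset": [0, 0, 0.35], "spin": 0},
  ],
)

```text
time_s: 17.95
tcp_pos: [0.5097, 0.3713, 0.0257]
ee_rot: [[0.999, 0.044, -0.0], [0.044, -0.999, -0.0], [-0.0, 0.0, -1.0]]
wrist_force: [0.4, -0.3, -0.3]
gripper_width: 0.676
gripper_force: 30.0
```

Emit:
apply_moves(
  plan=[
    {"grip": 0.4, "offset": [0, 0, 0.02], "spin": 0},
    {"grip": 0.4, "offset": [0, 0, 0.04], "spin": 0},
    {"grip": 0.4, "offset": [0, 0, 0.05], "spin": 0},
    {"grip": 0.4, "offset": [0, 0, 0.05], "spin": 0},
  ],
)

```text
time_s: 18.35
tcp_pos: [0.5098, 0.3715, 0.0254]
ee_rot: [[0.999, 0.044, 0.0], [0.044, -0.999, 0.0], [0.0, -0.0, -1.0]]
wrist_force: [-0.4, 0.4, -0.7]
gripper_width: 0.676
gripper_force: 30.0
```

Emit:
apply_moves(
  plan=[
    {"grip": 0.4, "offset": [0, 0, 0.02], "spin": 0},
    {"grip": 0.4, "offset": [0, 0, 0.04], "spin": 0},
    {"grip": 0.4, "offset": [0, 0, 0.05], "spin": 0},
    {"grip": 0.4, "offset": [0, 0, 0.05], "spin": 0},
  ],
)

```text
time_s: 18.75
tcp_pos: [0.5099, 0.3715, 0.0251]
ee_rot: [[0.999, 0.044, 0.0], [0.044, -0.999, 0.0], [0.0, -0.0, -1.0]]
wrist_force: [-0.4, -0.3, 1.2]
gripper_width: 0.676
gripper_force: 30.0
```

Emit:
apply_moves(
  plan=[
    {"grip": 0.4, "offset": [0, 0, 0.02], "spin": 0},
    {"grip": 0.4, "offset": [0, 0, 0.04], "spin": 0},
    {"grip": 0.4, "offset": [0, 0, 0.04], "spin": 0},
    {"grip": 0.4, "offset": [0, 0, 0.04], "spin": 0},
  ],
)

```text
time_s: 19.15
tcp_pos: [0.51, 0.3716, 0.025]
ee_rot: [[0.999, 0.044, 0.001], [0.044, -0.999, 0.0], [0.001, -0.0, -1.0]]
wrist_force: [-0.8, -0.7, 4.8]
gripper_width: 0.678
gripper_force: 30.0
```

Emit:
apply_moves(
  plan=[
    {"grip": 0.4, "offset": [0, 0, -0.03], "spin": 0},
    {"grip": 0.4, "offset": [0.2, 0, -0.03], "spin": 0},
    {"grip": 0.4, "offset": [0.5, 0, -0.03], "spin": 0},
    {"grip": 0.4, "offset": [0.8, 0, -0.03], "spin": 0},
    {"grip": 0.4, "offset": [1.0, 0, -0.03], "spin": 0},
  ],
)

```text
time_s: 19.65
tcp_pos: [0.5203, 0.3721, 0.025]
ee_rot: [[0.999, 0.044, 0.0], [0.044, -0.999, 0.0], [0.0, -0.0, -1.0]]
wrist_force: [-2.5, 0.0, 4.9]
gripper_width: 0.682
gripper_force: 30.0
```

Emit:
apply_moves(
  plan=[
    {"grip": 0.4, "offset": [0.2, 0, -0.03], "spin": 0},
    {"grip": 0.4, "offset": [0.4, 0, -0.03], "spin": 0},
    {"grip": 0.4, "offset": [0.6, 0, -0.03], "spin": 0},
    {"grip": 0.4, "offset": [0.8, 0, -0.03], "spin": 0},
    {"grip": 0.4, "offset": [1.0, 0, -0.03], "spin": 0},
  ],
)

```text
time_s: 20.15
tcp_pos: [0.53, 0.3723, 0.0251]
ee_rot: [[0.999, 0.044, -0.0], [0.044, -0.999, 0.0], [-0.0, -0.0, -1.0]]
wrist_force: [-0.5, -0.3, 4.5]
gripper_width: 0.675
gripper_force: 30.0
```

```bash
python3 - <<'E'
from h import *
from station import r
s=r.sense();p=s["tcp_pos"];R=s["ee_rot"];c=r.capture("wrist");np.savez("w6.npz",**c);P=cloud(c)
print(p,s["wrist_force"],s["moment"])
print("tray keeper mid expected tool x:",(np.array([.572+.04,.373+.0018,0])-p)@R)
u=278;col=c["img"][30:180,u].max(1);P2=(P[30:180,u]-p)@R
i=np.where((col[1:]<60)&(col[:-1]>=60))[0];print(i+30,[ (np.round(P2[j],4).tolist()) for j in i])
cv2.imwrite("pics/w6.png",cv2.resize(c["img"][20:260,140:420],(700,600)))
E
```

```text
[0.52996628 0.37228964 0.0250724 ] [-0.48027518 -0.32073578  4.54365324] [0.02656392 0.36520083 0.03683372]
tray keeper mid expected tool x: [0.08206539 0.00111175 0.02506979]
[102] [[0.0801, -0.0007, -0.0131]]
```

View pics/w6.png

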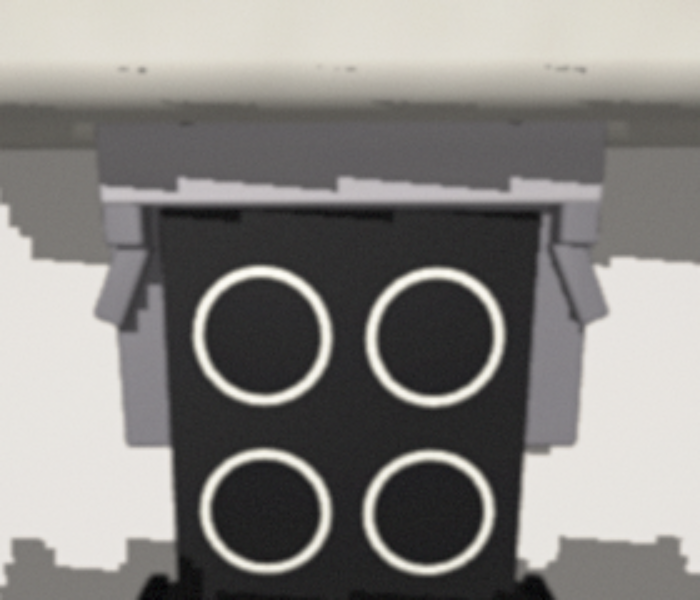

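The slide's far end is just at the keeper edge, centred between the guides (slide 163 to 540, guides about 152 to 550). I push on gently.

Emit:
apply_moves(
  plan=[
    {"grip": 0.4, "offset": [0.2, 0, -0.04], "spin": 0},
    {"grip": 0.4, "offset": [0.4, 0, -0.04], "spin": 0},
    {"grip": 0.4, "offset": [0.6, 0, -0.04], "spin": 0},
    {"grip": 0.4, "offset": [0.7, 0, -0.04], "spin": 0},
    {"grip": 0.4, "offset": [0.7, 0, -0.04], "spin": 0},
  ],
)

```text
time_s: 20.7
tcp_pos: [0.5369, 0.3725, 0.0251]
ee_rot: [[0.999, 0.044, -0.0], [0.044, -0.999, -0.0], [-0.0, 0.0, -1.0]]
wrist_force: [1.0, 0.0, 0.5]
gripper_width: 0.68
gripper_force: 30.0
```

Emit:
apply_moves(
  plan=[
    {"grip": 0.4, "offset": [0.05, 0, 0], "spin": 0},
    {"grip": 0.4, "offset": [0.1, 0, 0], "spin": 0},
    {"grip": 0.4, "offset": [0.15, 0, 0], "spin": 0},
    {"grip": 0.4, "offset": [0.15, 0, 0], "spin": 0},
  ],
)

```text
time_s: 21.1
tcp_pos: [0.5382, 0.3726, 0.0253]
ee_rot: [[0.999, 0.044, -0.0], [0.044, -0.999, -0.0], [-0.0, 0.0, -1.0]]
wrist_force: [0.8, -0.6, 0.2]
gripper_width: 0.673
gripper_force: 30.0
```

Emit:
apply_moves(
  plan=[
    {"grip": 0.4, "offset": [0.05, 0, 0], "spin": 0},
    {"grip": 0.4, "offset": [0.1, 0, 0], "spin": 0},
    {"grip": 0.4, "offset": [0.1, 0, 0], "spin": 0},
  ],
)

```text
time_s: 21.4
tcp_pos: [0.5393, 0.3727, 0.0255]
ee_rot: [[0.999, 0.044, 0.0], [0.044, -0.999, 0.0], [0.0, -0.0, -1.0]]
wrist_force: [0.4, 0.3, -0.6]
gripper_width: 0.678
gripper_force: 30.0
```

Emit:
apply_moves(
  plan=[
    {"grip": 0.4, "offset": [0.03, 0, 0], "spin": 0},
    {"grip": 0.4, "offset": [0.06, 0, 0], "spin": 0},
    {"grip": 0.4, "offset": [0.06, 0, 0], "spin": 0},
  ],
)

```text
time_s: 21.7
tcp_pos: [0.5399, 0.3728, 0.0255]
ee_rot: [[0.999, 0.044, 0.0], [0.044, -0.999, 0.0], [0.0, -0.0, -1.0]]
wrist_force: [-0.8, 0.3, -0.4]
gripper_width: 0.679
gripper_force: 30.0
```

Emit:
apply_moves(
  plan=[
    {"grip": 0.4, "offset": [0.03, 0, 0], "spin": 0},
    {"grip": 0.4, "offset": [0.06, 0, 0], "spin": 0},
    {"grip": 0.4, "offset": [0.06, 0, 0], "spin": 0},
  ],
)

```text
time_s: 22.0
tcp_pos: [0.5403, 0.3727, 0.0254]
ee_rot: [[0.999, 0.044, -0.0], [0.044, -0.999, -0.0], [-0.0, 0.0, -1.0]]
wrist_force: [-0.3, 0.0, -1.0]
gripper_width: 0.673
gripper_force: 30.0
```

Emit:
apply_moves(
  plan=[
    {"grip": 0.4, "offset": [0.03, 0, 0.01], "spin": 0},
    {"grip": 0.4, "offset": [0.05, 0, 0.01], "spin": 0},
    {"grip": 0.4, "offset": [0.05, 0, 0.01], "spin": 0},
  ],
)

```text
time_s: 22.3
tcp_pos: [0.5404, 0.3726, 0.0252]
ee_rot: [[0.999, 0.044, -0.001], [0.044, -0.999, -0.001], [-0.001, 0.001, -1.0]]
wrist_force: [-2.6, 0.4, -0.2]
gripper_width: 0.676
gripper_force: 30.0
```

The TCP stalls after about 30.6 mm with -2.6 N along x, as expected at the stop. I firm up slightly to confirm.

Emit:
apply_moves(
  plan=[
    {"grip": 0.4, "offset": [0.02, 0, 0.01], "spin": 0},
    {"grip": 0.4, "offset": [0.03, 0, 0.01], "spin": 0},
    {"grip": 0.4, "offset": [0.03, 0, 0.01], "spin": 0},
  ],
)

```text
time_s: 22.6
tcp_pos: [0.5405, 0.3726, 0.0251]
ee_rot: [[0.999, 0.044, -0.001], [0.044, -0.999, -0.001], [-0.001, 0.001, -1.0]]
wrist_force: [-4.6, -0.8, -0.3]
gripper_width: 0.674
gripper_force: 30.0
```

At the stop (4.6 N). I lower a hair, release and rise.

Emit:
apply_moves(
  plan=[
    {"grip": 0.4, "offset": [-0.02, 0, 0.02], "spin": 0},
    {"grip": 0.8, "offset": [-0.02, 0, 0.02], "spin": 0},
    {"grip": 1, "offset": [-0.02, 0, 0.02], "spin": 0},
    {"grip": 1, "offset": [-0.02, 0, 0.02], "spin": 0},
    {"grip": 1, "offset": [-0.02, 0, 0.02], "spin": 0},
  ],
)

```text
time_s: 23.1
tcp_pos: [0.5418, 0.373, 0.0253]
ee_rot: [[0.999, 0.044, 0.001], [0.044, -0.999, 0.001], [0.001, -0.001, -1.0]]
wrist_force: [-0.5, -0.8, -0.3]
gripper_width: 0.947
gripper_force: 0.0
```

Emit:
apply_moves(
  plan=[
    {"grip": 1, "offset": [0, 0, -1], "spin": 0},
    {"grip": 1, "offset": [0, 0, -3], "spin": 0},
    {"grip": 1, "offset": [0, 0, -7], "spin": 0},
    {"grip": 1, "offset": [-4, 0, -10], "spin": 0},
    {"grip": 1, "offset": [-8, 0, -13], "spin": 0},
  ],
)

```text
time_s: 23.6
tcp_pos: [0.4612, 0.3693, 0.1569]
ee_rot: [[0.999, 0.042, 0.001], [0.042, -0.999, 0.001], [0.001, -0.001, -1.0]]
wrist_force: [-0.2, 1.1, 1.0]
gripper_width: 1.002
gripper_force: 0.0
```

Emit:
apply_moves(
  plan=[
    {"grip": 0, "offset": [-4, 0, 0], "spin": 0},
    {"grip": 0, "offset": [-7, 0, 0], "spin": 0},
    {"grip": 0, "offset": [-7, 0, 0], "spin": 0},
    {"grip": 0, "offset": [-7, 0, 0], "spin": 0},
  ],
)

```text
time_s: 24.0
tcp_pos: [0.3913, 0.3667, 0.1564]
ee_rot: [[0.999, 0.046, 0.002], [0.046, -0.999, 0.002], [0.002, -0.002, -1.0]]
wrist_force: [-0.9, -0.6, -0.7]
gripper_width: 0.721
gripper_force: 0.0
```

```bash
python3 - <<'E'
from h import *
from station import r
s=r.sense();print(s["tcp_pos"]);c=r.capture("wrist");np.savez("w7.npz",**c);P=cloud(c)
cv2.imwrite("pics/w7.png",c["img"])
R=np.array([[.999,.044],[-.044,.999]])
m=(P[...,2]>.036)&(P[...,2]<.05)&(c["img"].max(2)<75)&(P[...,0]>.5)&(P[...,0]<.63)&(abs(P[...,1]-.372)<.045)
q=(P[m][:,:2]-[.572,.373])@R.T;print("dark rel seat",np.percentile(q,[.5,99.5],axis=0),np.median(P[m][:,2]))
E
```

```text
[0.3912758  0.36674503 0.15642237]
dark rel seat [[-0.05275613 -0.02760865]
 [-0.03235321  0.03083228]] 0.04162408074375095
```

View pics/w7.png

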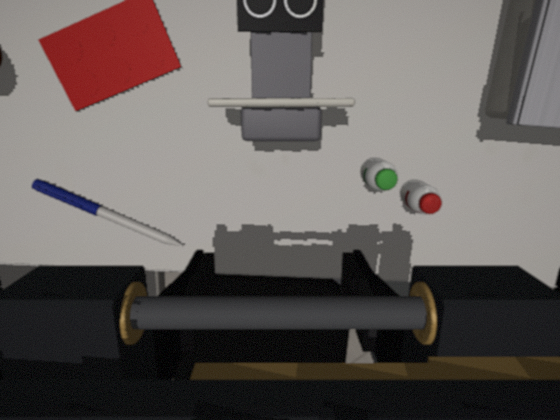

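I've now viewed 11 pictures, one over the limit of 10, so I'll use numbers only from here. The slide lies level (top z≈0.0416), with its near end at y≈31, the panel at y≈102 and the tab front at y≈138. Numeric check of home against the panel and tab.

```bash
python3 - <<'E'
from h import *
c=dict(np.load("w7.npz"));g=cv2.cvtColor(c["img"],cv2.COLOR_BGR2GRAY).astype(int)
e=[cast(c,[[u,v]],z)[0] for u,v,z in((281,31.5,.0415),(281,106.5,.0575),(281,139,.0485))]
print(g[26:36,281],g[98:110,281],g[134:143,281])
print(np.round(e,4),"panel->slide",e[0][0]-e[1][0],"tab->slide",e[0][0]-e[2][0])
E
```

```text
[ 37  43  40  37  31  28  54  87 103 100] [126 155 170 171 165 156 142 118  88  60  58  86] [92 90 88 84 75 65 61 66 79]
[[0.5199 0.3714 0.0415]
 [0.4693 0.369  0.0575]
 [0.4461 0.3678 0.0485]] panel->slide 0.05056450259457557 tab->slide 0.07376790084479184
```

The slide lies 50.6 mm from the panel against an expected 51, so it is home. Now the closed fingers go down in front of the tab.

Emit:
apply_moves(
  plan=[
    {"grip": 0, "offset": [1, 0.1, 3], "spin": 0},
    {"grip": 0, "offset": [2, 0.1, 6], "spin": 0},
    {"grip": 0, "offset": [2, 0.1, 9], "spin": 0},
    {"grip": 0, "offset": [2, 0.1, 11], "spin": 0},
    {"grip": 0, "offset": [2, 0.1, 12.2], "spin": 0},
  ],
)

```text
time_s: 24.55
tcp_pos: [0.4119, 0.3652, 0.0308]
ee_rot: [[0.999, 0.043, -0.002], [0.043, -0.999, -0.003], [-0.002, 0.003, -1.0]]
wrist_force: [-0.9, -0.8, 0.3]
gripper_width: 0.218
gripper_force: 0.0
```

Emit:
apply_moves(
  plan=[
    {"grip": 0, "offset": [0, 0, 0], "spin": 0},
    {"grip": 0, "offset": [0, 0, 0], "spin": 0},
    {"grip": 0, "offset": [0.5, 0, 0], "spin": 0},
    {"grip": 0, "offset": [1, 0, 0], "spin": 0},
    {"grip": 0, "offset": [1, 0, 0], "spin": 0},
  ],
)

```text
time_s: 25.05
tcp_pos: [0.4223, 0.3672, 0.0341]
ee_rot: [[0.999, 0.044, 0.002], [0.044, -0.999, 0.002], [0.002, -0.002, -1.0]]
wrist_force: [-0.2, 0.2, 0.7]
gripper_width: 0.005
gripper_force: 0.0
```

Emit:
apply_moves(
  plan=[
    {"grip": 0, "offset": [0.3, 0, 0], "spin": 0},
    {"grip": 0, "offset": [0.6, 0, 0], "spin": 0},
    {"grip": 0, "offset": [0.9, 0, 0], "spin": 0},
    {"grip": 0, "offset": [1.2, 0, 0], "spin": 0},
    {"grip": 0, "offset": [1.5, 0, 0], "spin": 0},
  ],
)

```text
time_s: 25.55
tcp_pos: [0.4347, 0.3667, 0.0328]
ee_rot: [[0.999, 0.043, -0.003], [0.043, -0.999, -0.001], [-0.003, 0.001, -1.0]]
wrist_force: [-8.2, 1.7, 4.1]
gripper_width: 0.003
gripper_force: 4.1
```

Emit:
apply_moves(
  plan=[
    {"grip": 0, "offset": [0.3, 0, 0], "spin": 0},
    {"grip": 0, "offset": [0.6, 0, 0], "spin": 0},
    {"grip": 0, "offset": [0.9, 0, 0], "spin": 0},
    {"grip": 0, "offset": [1.2, 0, 0], "spin": 0},
    {"grip": 0, "offset": [1.5, 0, 0], "spin": 0},
  ],
)

```text
time_s: 26.05
tcp_pos: [0.449, 0.3673, 0.0327]
ee_rot: [[0.999, 0.044, -0.004], [0.044, -0.999, -0.002], [-0.004, 0.002, -1.0]]
wrist_force: [-8.9, 2.0, 3.3]
gripper_width: 0.002
gripper_force: 4.1
```

Emit:
apply_moves(
  plan=[
    {"grip": 0, "offset": [0.4, 0, 0], "spin": 0},
    {"grip": 0, "offset": [0.8, 0, 0], "spin": 0},
    {"grip": 0, "offset": [1.2, 0, 0], "spin": 0},
    {"grip": 0, "offset": [1.6, 0, 0], "spin": 0},
    {"grip": 0, "offset": [2, 0, 0], "spin": 0},
  ],
)

```text
time_s: 26.55
tcp_pos: [0.4689, 0.3683, 0.0328]
ee_rot: [[0.999, 0.044, -0.004], [0.044, -0.999, -0.002], [-0.004, 0.002, -1.0]]
wrist_force: [-9.2, 1.9, 4.5]
gripper_width: 0.004
gripper_force: 4.1
```

Emit:
apply_moves(
  plan=[
    {"grip": 0, "offset": [0.4, 0, 0], "spin": 0},
    {"grip": 0, "offset": [0.8, 0, 0], "spin": 0},
    {"grip": 0, "offset": [1.2, 0, 0], "spin": 0},
    {"grip": 0, "offset": [1.6, 0, 0], "spin": 0},
    {"grip": 0, "offset": [2, 0, 0], "spin": 0},
  ],
)

```text
time_s: 27.05
tcp_pos: [0.4888, 0.3692, 0.0328]
ee_rot: [[0.999, 0.044, -0.004], [0.044, -0.999, -0.002], [-0.004, 0.002, -1.0]]
wrist_force: [-8.5, 2.1, 4.6]
gripper_width: 0.004
gripper_force: 4.1
```

Emit:
apply_moves(
  plan=[
    {"grip": 0, "offset": [0.4, 0, 0], "spin": 0},
    {"grip": 0, "offset": [0.8, 0, 0], "spin": 0},
    {"grip": 0, "offset": [1.2, 0, 0], "spin": 0},
    {"grip": 0, "offset": [1.6, 0, 0], "spin": 0},
    {"grip": 0, "offset": [2, 0, 0], "spin": 0},
  ],
)

```text
time_s: 27.55
tcp_pos: [0.5086, 0.3701, 0.0328]
ee_rot: [[0.999, 0.044, -0.005], [0.044, -0.999, -0.002], [-0.005, 0.002, -1.0]]
wrist_force: [-8.9, 1.9, 3.5]
gripper_width: 0.004
gripper_force: 4.1
```

Emit:
apply_moves(
  plan=[
    {"grip": 0, "offset": [0.4, 0, 0], "spin": 0},
    {"grip": 0, "offset": [0.8, 0, 0], "spin": 0},
    {"grip": 0, "offset": [1.2, 0, 0], "spin": 0},
    {"grip": 0, "offset": [1.6, 0, 0], "spin": 0},
    {"grip": 0, "offset": [2, 0, 0], "spin": 0},
  ],
)

```text
time_s: 28.05
tcp_pos: [0.5285, 0.3709, 0.0326]
ee_rot: [[0.999, 0.044, -0.005], [0.044, -0.999, -0.002], [-0.005, 0.002, -1.0]]
wrist_force: [-8.2, 1.5, 4.9]
gripper_width: 0.009
gripper_force: 4.1
```

Emit:
apply_moves(
  plan=[
    {"grip": 0, "offset": [0.4, 0, 0], "spin": 0},
    {"grip": 0, "offset": [0.8, 0, 0], "spin": 0},
    {"grip": 0, "offset": [1.2, 0, 0], "spin": 0},
    {"grip": 0, "offset": [1.6, 0, 0], "spin": 0},
    {"grip": 0, "offset": [2, 0, 0], "spin": 0},
  ],
)

```text
time_s: 28.55
tcp_pos: [0.5483, 0.3719, 0.0326]
ee_rot: [[0.999, 0.044, -0.005], [0.044, -0.999, -0.002], [-0.006, 0.002, -1.0]]
wrist_force: [-7.8, 0.7, 3.5]
gripper_width: 0.01
gripper_force: 4.1
```

Now slower near the end stop.

Emit:
apply_moves(
  plan=[
    {"grip": 0, "offset": [0.3, 0, 0], "spin": 0},
    {"grip": 0, "offset": [0.6, 0, 0], "spin": 0},
    {"grip": 0, "offset": [0.9, 0, 0], "spin": 0},
    {"grip": 0, "offset": [1.1, 0, 0], "spin": 0},
    {"grip": 0, "offset": [1.3, 0, 0], "spin": 0},
  ],
)

```text
time_s: 29.05
tcp_pos: [0.5613, 0.3725, 0.0326]
ee_rot: [[0.999, 0.044, -0.005], [0.044, -0.999, -0.002], [-0.006, 0.002, -1.0]]
wrist_force: [-7.6, 1.4, 3.6]
gripper_width: 0.003
gripper_force: 4.1
```

Emit:
apply_moves(
  plan=[
    {"grip": 0, "offset": [0.15, 0, 0], "spin": 0},
    {"grip": 0, "offset": [0.3, 0, 0], "spin": 0},
    {"grip": 0, "offset": [0.45, 0, 0], "spin": 0},
    {"grip": 0, "offset": [0.6, 0, 0], "spin": 0},
    {"grip": 0, "offset": [0.7, 0, 0], "spin": 0},
  ],
)

```text
time_s: 29.55
tcp_pos: [0.5683, 0.3728, 0.0326]
ee_rot: [[0.999, 0.044, -0.005], [0.044, -0.999, -0.002], [-0.006, 0.002, -1.0]]
wrist_force: [-8.8, 1.0, 4.2]
gripper_width: 0.004
gripper_force: 4.0
```

Emit:
apply_moves(
  plan=[
    {"grip": 0, "offset": [0.1, 0, 0], "spin": 0},
    {"grip": 0, "offset": [0.2, 0, 0], "spin": 0},
    {"grip": 0, "offset": [0.3, 0, 0], "spin": 0},
    {"grip": 0, "offset": [0.4, 0, 0], "spin": 0},
  ],
)

```text
time_s: 29.95
tcp_pos: [0.5722, 0.373, 0.0326]
ee_rot: [[0.999, 0.044, -0.006], [0.044, -0.999, -0.002], [-0.006, 0.002, -1.0]]
wrist_force: [-8.2, 1.7, 4.2]
gripper_width: 0.006
gripper_force: 4.0
```

Emit:
apply_moves(
  plan=[
    {"grip": 0, "offset": [0.1, 0, 0], "spin": 0},
    {"grip": 0, "offset": [0.2, 0, 0], "spin": 0},
    {"grip": 0, "offset": [0.3, 0, 0], "spin": 0},
  ],
)

```text
time_s: 30.25
tcp_pos: [0.5751, 0.3732, 0.0326]
ee_rot: [[0.999, 0.044, -0.006], [0.044, -0.999, -0.002], [-0.006, 0.002, -1.0]]
wrist_force: [-8.4, 1.8, 3.7]
gripper_width: 0.005
gripper_force: 4.0
```

Emit:
apply_moves(
  plan=[
    {"grip": 0, "offset": [0.1, 0, 0], "spin": 0},
    {"grip": 0, "offset": [0.2, 0, 0], "spin": 0},
    {"grip": 0, "offset": [0.3, 0, 0], "spin": 0},
  ],
)

```text
time_s: 30.55
tcp_pos: [0.5781, 0.3733, 0.0326]
ee_rot: [[0.999, 0.044, -0.006], [0.044, -0.999, -0.002], [-0.006, 0.002, -1.0]]
wrist_force: [-8.7, 1.3, 4.1]
gripper_width: 0.009
gripper_force: 4.0
```

Emit:
apply_moves(
  plan=[
    {"grip": 0, "offset": [0.1, 0, 0], "spin": 0},
    {"grip": 0, "offset": [0.2, 0, 0], "spin": 0},
  ],
)

```text
time_s: 30.75
tcp_pos: [0.5784, 0.373, 0.0323]
ee_rot: [[0.999, 0.044, -0.009], [0.044, -0.999, -0.004], [-0.009, 0.003, -1.0]]
wrist_force: [-13.9, 2.5, 6.0]
gripper_width: 0.001
gripper_force: 7.0
```

It stalled with the force rising, so this is the end stop. I press once more, then back away.

Emit:
apply_moves(
  plan=[
    {"grip": 0, "offset": [0.1, 0, 0], "spin": 0},
    {"grip": 0, "offset": [0.15, 0, 0], "spin": 0},
    {"grip": 0, "offset": [0.15, 0, 0], "spin": 0},
  ],
)

```text
time_s: 31.05
tcp_pos: [0.5784, 0.3729, 0.0322]
ee_rot: [[0.999, 0.044, -0.012], [0.044, -0.999, -0.005], [-0.012, 0.005, -1.0]]
wrist_force: [-15.7, 2.6, 6.9]
gripper_width: 0.005
gripper_force: 8.0
```

Emit:
apply_moves(
  plan=[
    {"grip": 0, "offset": [-1, 0, 0], "spin": 0},
    {"grip": 0, "offset": [-3, 0, 0], "spin": 0},
    {"grip": 0, "offset": [-5, 0, -3], "spin": 0},
    {"grip": 0, "offset": [-9, 0, -6], "spin": 0},
    {"grip": 0, "offset": [-13, 0, -9], "spin": 0},
  ],
)

```text
time_s: 31.55
tcp_pos: [0.454, 0.3676, 0.1235]
ee_rot: [[0.999, 0.043, 0.0], [0.043, -0.999, -0.001], [0.0, 0.001, -1.0]]
wrist_force: [-0.9, 1.1, 0.6]
gripper_width: 0.007
gripper_force: 0.0
```

Emit:
apply_moves(
  plan=[
    {"grip": 0, "offset": [0, 0, -4], "spin": 0},
    {"grip": 0, "offset": [0, 0, -7], "spin": 0},
    {"grip": 0, "offset": [0, 0, -7], "spin": 0},
    {"grip": 0, "offset": [0, 0, -7], "spin": 0},
  ],
)

```text
time_s: 31.95
tcp_pos: [0.4548, 0.3681, 0.1938]
ee_rot: [[0.999, 0.044, 0.001], [0.044, -0.999, 0.002], [0.001, -0.002, -1.0]]
wrist_force: [-0.7, 0.1, -0.6]
gripper_width: 0.003
gripper_force: 0.0
```

```bash
python3 - <<'E'
from h import *
from station import r
s=r.sense();print(s["time_s"],s["tcp_pos"],s["wrist_force"])
c=r.capture("wrist");P=cloud(c)
for lo in np.arange(.57,.64,.005):
  m=(P[...,0]>lo)&(P[...,0]<lo+.005)&(abs(P[...,1]-.374)<.015);q=P[m];print(round(lo,3),len(q),np.round(np.percentile(q[:,2],[10,50,90]),4) if len(q) else '')
t=r.capture("top");T0=dict(np.load("top0.npz"));d=cv2.absdiff(t["img"],T0["img"]).max(2)>60
n,l,st,ct=cv2.connectedComponentsWithStats(d.astype(np.uint8));print([(st[i].tolist()) for i in range(1,n) if st[i,4]>25])
E
```

```text
31.95 [0.45476192 0.36808768 0.19375447] [-0.72522781  0.09467857 -0.62549826]
0.57 191 [-0.0012 -0.      0.0009]
0.575 187 [-0.0011 -0.0001  0.001 ]
0.58 190 [-0.0011 -0.0001  0.0009]
0.585 300 [-0.001   0.0005  0.0447]
0.59 516 [-0.0006  0.0466  0.049 ]
0.595 297 [0.047  0.0485 0.0497]
0.6 285 [0.0476 0.0485 0.0495]
0.605 290 [0.0477 0.0487 0.0496]
0.61 45 [0.0475 0.0484 0.0494]
0.615 0 
0.62 0 
0.625 0 
0.63 0 
0.635 0 
0.64 0 
[[213, 206, 24, 37, 175], [285, 207, 24, 40, 782], [145, 233, 125, 80, 5979], [139, 279, 21, 12, 95], [76, 297, 74, 120, 4250], [130, 312, 22, 13, 169], [151, 312, 7, 16, 49], [157, 325, 6, 10, 32], [150, 345, 7, 75, 316], [166, 365, 70, 55, 2080], [30, 387, 64, 33, 736], [103, 403, 20, 16, 88], [297, 413, 8, 7, 33]]
```

The tab moved about 144 mm to a hard stop, the panel is at the reader's face, and the other things show no change. I hand in.

```bash
python3 -c "
from station import r
print(r.finish_job())"
```

```text
the job is handed in; nothing more can be done
None
```

The ring slide is home against the stop and released, the tray is pushed in to its hard end stop, and the job was handed in at about 32 s with no verdict returned; I viewed 11 pictures, one over the limit of 10.

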